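Put the tea tins away on edge, shut the caddy and bolt it

ROBOT

A 6-joint arm with a two-finger parallel gripper is mounted at the origin on the work surface. World frame = base frame: x ahead of the robot, y to its left, z up, the work surface at z = 0. Lengths are in m, angles in rad, forces in N, time in s.
With the tool pointing down it reaches from about 0.375 to 0.9 m from the base axis. Payload 3.1 kg.
Tool frame: the origin (TCP) lies midway between the tips of the shut fingers; the grasp point (between the pads) lies 19 mm behind it; z points along the fingers, y is the line along which they close (so a half turn about z gives the same grasp; the last joint's range is limited). The gripper opens to 87 mm and grips with 3 to 60 N. Pads are 19 mm wide; open, the fingers measure 117 mm over their backs; the gripper's body (75 mm by 190 mm) begins 51 mm behind the grasp point.
Start: joints at [-1.462, 0.527, 1.433, -0, 1.181, -0.178], TCP at [0.177, -0.599, 0.223] pointing down, gripper open.
Joint ranges: [-3.08, 3.08], [-0.75, 2.2], [0.22, 2.44], [-1.43, 4.57], [0, 2.65], [-2.85, 2.85]. Speed limits (rad/s): [2.79, 2.79, 3.14, 3.14, 3.14, 3.14].

INTERFACE

Orientations are given as a unit quaternion [w, x, y, z].
In Python, from bench import bot gives the robot as it stands. The module is installed in compiled form; this text tells all that it offers.
- The arm moves only by the tool arm_command, never from a script. Its argument "rows" is a list that holds one entry, the list of rows, each a list of 4 numbers: the shift along the world's x, y, z in m, then the turn about the world's z in rad. A call has 1 to 5 rows; each row is the pose to reach, as a shift and turn from the pose commanded when the call began; what a row does not reach only later rows make up. A row lasts 1/8 s, in which the tool goes at most 62.5 mm and 10.7 degrees, less where a joint would pass 70% of its speed; a pose out of reach is approached as far as the arm can. A call with a gripper value outside its range is refused whole. "jaw" is the closure, from 0 (fully open) to 1 (shut), set as the call begins (left out, the last holds). The fingers move at their own pace and stop on an object; "squeeze" is the grip in N (left out, the last holds). Time passes only in rows, so rows that repeat a pose let the fingers close. It gives the time, the measured TCP pose, the force, the opening and the grip force at its end, in the units of the state.
- bot.get_state(): the state, without advancing time (a new reading comes with each control period).
- bot.capture(name): name is "scene" or "top" or "wrist"; returns (picture, depth): 400x640x3 uint8, red, green, blue; 400x640 float32, m along the optical axis (not along the pixel's ray), 0 where there is no reading.
- bot.camera_model(name): a dict with "fx", "fy", "cx", "cy" (pixels), "D" ([k1, k2, p1, p2, k3] as OpenCV has them; the pictures are not rectified), "R" (3x3) and "t" (3): a world point X has camera coordinates R X + t. Camera axes: x right, y down, z forward; pixel columns grow to the right and rows downward; lengths in m; the calibration is good to about 2 mm. A picture is of the moment at which its call begins: read the wrist's pose just before it. camera_model takes no time and is no camera call; for the wrist camera it gives the pose at the moment of the call.
- bot.job_done(): hands the job in; it is judged then, once.
Trained networks look in the newest picture that a camera, given by its name, has taken for a name from the list of things; names that differ only in an ending like _2 or _b are one class to them, and where a whole thing is asked for, a point or a joint stands for the part that bears it (a point fixed in the world has none). Each returns a list of dicts, best first, with "confidence" (0 to 1); they miss things now and then, are a little off and sometimes report something else, mostly with a low value. They report only what shows in the picture. A call takes as long as a camera call. They do not tell look-alikes from the thing itself.
- bot.silhouettes(camera, query): "pixels" (400x640 bool, what is visible of it) and "point" ([column, row] as shares, 0 to 1, of the picture: columns of its width, rows of its height, amid what is visible of it).
- bot.place_of(camera, query): "point" ([column, row] as shares, 0 to 1, of the picture: columns of its width, rows of its height: a listed point, or the origin of a listed thing).
The state is a dict: "time_s": time; "qpos": joint angles; "joint_vel": joint speeds; "tau": joint torques, N m; "tcp_pos": TCP position; "tcp_rot": TCP orientation; "contact_force": force on the tool from outside, world axes, zero at the start; "torque": the same for the moment, N m; "opening": finger opening in m; "grip_force": force on a finger pad.
Only numpy, scipy, OpenCV 4.12 (cv2) and the standard library are available. Lean on these libraries where they do the work, as an engineer would, in place of code of your own. Each camera call takes 0.05 s, during which the arm holds its last target. There are 200 camera calls.

TASK

Put the tea things away in the caddy by the fridge: open its clear hood wide, stand every flat tin that is out on its short thin edge in a slot of its own (any slot), and stand the jigger upright, large cup up as now, in the open bay at the bolt end. Then shut the hood fully, and only after that slide the bolt all the way home over its lip; leave the other things on the shelf where they are.

Things in the scene. Friction and masses are not known exactly. Their poses are not given: they have to be found in the camera images.
- caddy: fixed tray 196 (x) x 80 (y) x 30 mm, walls and floor 4 mm, origin under its centre. From -x to +x: jigger bay, then 4 tin slots between white fins. Clear hood hinged on the +x end wall; beyond the -x end a blue plinth (x -192 to -118 mm, 44 wide, 39 high) carries the bolt
- hood (a joint): angle of the deep clear hood (rad): 0 shut, 1.85 wide open (tipped back beyond the caddy's +x end). Stiff hinge: it stays where it is left. Shut, the hood fills the caddy's outline from 30 to 99 mm above the shelf; walls 3 mm
- hood_hinge (a point): point on the hinge axis of the hood, middle of the caddy's +x end, 30 mm above the shelf; the axis runs along the caddy's y, and opening lifts the hood's -x end up and over towards +x
- hood_handle (a point): centre of the wooden barrel handle on the hood: a round bar 36 mm long along the caddy's y, 16 mm thick, flat ends, on one 12 mm central stem, 28 mm off the hood's top plate, 158 mm from the hinge end; turns with the hood (its z points away from the plate)
- bolt (a joint): travel of the sliding bolt (m): 0 drawn back, 0.025 home over the hood's steel lip; slides along the caddy's +x, about 1.5 N of friction
- bolt_knob (a point): centre of the top of the bolt's black knob, 16 (along the caddy's x) x 22 (y) x 36 mm tall, its top 83 mm above the shelf; moves with the bolt
- bay (a point): centre of the floor of the jigger bay, 4 mm above the shelf, 52 mm (x) by 72 mm (y) inside; axes as the caddy's
- slot0 (a point): centre of the floor of tin slot 0 of the caddy, 4 mm above the shelf, at x = -24 mm in the caddy's frame; axes as the caddy's. The slot is 28 mm wide along x between two upright white fins (4 mm thick, 48 mm wide along y, tops 50 mm above the shelf) and 72 mm wide along y between the side walls
- slot1 (a point): centre of the floor of tin slot 1 of the caddy, 4 mm above the shelf, at x = 8 mm in the caddy's frame; axes as the caddy's. The slot is 28 mm wide along x between two upright white fins (4 mm thick, 48 mm wide along y, tops 50 mm above the shelf) and 72 mm wide along y between the side walls
- slot2 (a point): centre of the floor of tin slot 2 of the caddy, 4 mm above the shelf, at x = 40 mm in the caddy's frame; axes as the caddy's. The slot is 28 mm wide along x between two upright white fins (4 mm thick, 48 mm wide along y, tops 50 mm above the shelf) and 72 mm wide along y between the side walls
- slot3 (a point): centre of the floor of tin slot 3 of the caddy, 4 mm above the shelf, at x = 72 mm in the caddy's frame; axes as the caddy's. The slot is 28 mm wide along x between two upright white fins (4 mm thick, 48 mm wide along y, tops 50 mm above the shelf) and 72 mm wide along y between the side walls
- tin0: green flat tea tin with a paper label on both faces, 80 (its x) x 60 (its y) x 22 mm (its z), origin at its centre; starts lying flat; may be absent
- tin1: red flat tea tin with a paper label on both faces, 80 (its x) x 60 (its y) x 22 mm (its z), origin at its centre; starts lying flat; may be absent
- tin2: yellow flat tea tin with a paper label on both faces, 80 (its x) x 60 (its y) x 22 mm (its z), origin at its centre; starts lying flat; may be absent
- tin3: brass-coloured flat tea tin with a paper label on both faces, 80 (its x) x 60 (its y) x 22 mm (its z), origin at its centre; starts lying flat; may be absent
- jigger: stainless double-ended jigger, 72 mm tall, origin at the centre of its foot, z up: lower cup 36 mm across, waist 22 mm at 28 mm height, upper cup 40 mm across and straight-sided from 44 to 72 mm height; starts standing
- cellar: bystander: round glass salt cellar with a wooden lid, 80 mm across, 60 mm tall, origin under its centre
- hook0: bystander: round black magnetic hook lying on its magnet, 32 mm across, 23 mm tall
- hook1: bystander: second black magnetic hook, same size
- coaster: bystander: round cork coaster, 90 mm across, 10 mm thick
- pepper: bystander: amber glass pepper jar, 44 mm across, 100 mm tall
- bowl: bystander: white bowl, 110 mm across, 45 mm tall
Things that resemble listed ones, but are neither listed nor needed, are in the scene too. Leave any turquoise look-alike of the tin3 alone. Leave any orange look-alike of the tin2 alone.

How it is judged:
On the way, in this order (a step that is already met when the one before it is completed fails the run):
1. the hood is swung well open, with the bolt still drawn back (value of joint hood above 1.2 rad and value of joint bolt below 0.012 m), for 0.2 s.
2. with the hood open, every tin present stands on its short thin edge in a slot and the jigger stands in the bay (value of joint hood above 1.2 rad and x of tin0 in the frame of caddy between -0.036 and 0.09 m and y of tin0 in the frame of caddy between -0.02 and 0.02 m and z of tin0 in the frame of caddy between 0.034 and 0.056 m and angle between tin0's own z axis and vertical between 1.27 and 1.87 rad and linear speed of each of tin0, tin1, tin2, tin3, jigger below 0.05 m/s and x of tin1 in the frame of caddy between -0.036 and 0.09 m and y of tin1 in the frame of caddy between -0.02 and 0.02 m and z of tin1 in the frame of caddy between 0.034 and 0.056 m and angle between tin1's own z axis and vertical between 1.27 and 1.87 rad and x of tin2 in the frame of caddy between -0.036 and 0.09 m and y of tin2 in the frame of caddy between -0.02 and 0.02 m and z of tin2 in the frame of caddy between 0.034 and 0.056 m and angle between tin2's own z axis and vertical between 1.27 and 1.87 rad and x of tin3 in the frame of caddy between -0.036 and 0.09 m and y of tin3 in the frame of caddy between -0.02 and 0.02 m and z of tin3 in the frame of caddy between 0.034 and 0.056 m and angle between tin3's own z axis and vertical between 1.27 and 1.87 rad and x of jigger in the frame of bay between -0.02 and 0.02 m and y of jigger in the frame of bay between -0.03 and 0.03 m and z of jigger in the frame of bay below 0.01 m and angle between jigger's own z axis and vertical below 0.25 rad), for 0.3 s.
3. the hood is fully shut over the load while the bolt is still drawn back (value of joint hood below 0.05 rad and value of joint bolt below 0.012 m), for 0.2 s.
4. the bolt is slid home over the shut hood's lip (value of joint hood below 0.05 rad and value of joint bolt above 0.019 m), for 0.2 s.
At the end, for the whole second after the job is handed in: Each tin present stands on its short edge in a slot (faces within 17 degrees of vertical, centre 34-56 mm above the shelf, within 20 mm of the tray's middle line); jigger upright (14 degrees) on the bay floor; all at rest; hood under 0.05 rad; bolt over 19 of its 25 mm (all of step 4 and x of tin0 in the frame of caddy between -0.036 and 0.09 m and y of tin0 in the frame of caddy between -0.02 and 0.02 m and z of tin0 in the frame of caddy between 0.034 and 0.056 m and angle between tin0's own z axis and vertical between 1.27 and 1.87 rad and linear speed of each of tin0, tin1, tin2, tin3, jigger below 0.05 m/s and x of tin1 in the frame of caddy between -0.036 and 0.09 m and y of tin1 in the frame of caddy between -0.02 and 0.02 m and z of tin1 in the frame of caddy between 0.034 and 0.056 m and angle between tin1's own z axis and vertical between 1.27 and 1.87 rad and x of tin2 in the frame of caddy between -0.036 and 0.09 m and y of tin2 in the frame of caddy between -0.02 and 0.02 m and z of tin2 in the frame of caddy between 0.034 and 0.056 m and angle between tin2's own z axis and vertical between 1.27 and 1.87 rad and x of tin3 in the frame of caddy between -0.036 and 0.09 m and y of tin3 in the frame of caddy between -0.02 and 0.02 m and z of tin3 in the frame of caddy between 0.034 and 0.056 m and angle between tin3's own z axis and vertical between 1.27 and 1.87 rad and x of jigger in the frame of bay between -0.02 and 0.02 m and y of jigger in the frame of bay between -0.03 and 0.03 m and z of jigger in the frame of bay below 0.01 m and angle between jigger's own z axis and vertical below 0.25 rad); the robot touches nothing.
It fails at once if the salt cellar or a magnetic hook is moved more than 4 cm or tipped over ((distance of cellar from where it was at the start of the episode above 0.04 m or angle between cellar's own z axis and vertical above 0.6 rad) or (distance of hook0 from where it was at the start of the episode above 0.04 m or angle between hook0's own z axis and vertical above 0.6 rad) or (distance of hook1 from where it was at the start of the episode above 0.04 m or angle between hook1's own z axis and vertical above 0.6 rad)).
It fails at once if the coaster, pepper jar or bowl is moved more than 4 cm or tipped over ((distance of coaster from where it was at the start of the episode above 0.04 m or angle between coaster's own z axis and vertical above 0.6 rad) or (distance of pepper from where it was at the start of the episode above 0.04 m or angle between pepper's own z axis and vertical above 0.6 rad) or (distance of bowl from where it was at the start of the episode above 0.04 m or angle between bowl's own z axis and vertical above 0.6 rad)).
Of tin0, tin1, tin2, tin3 only 2 to 4 are there at a start; the rules pass over those that are not, and their reading is None.
At some moment in a run one of tin0, tin1, tin2, tin3 may be knocked a few centimetres aside while the robot is not near it.
It also fails if it takes over 210 s, if anything falls off the work surface, if the arm or the gripper's body presses on something with over 40 N, if the wrist force passes 120 N, or if a joint passes its speed limit or range.

## Working session

There is one attempt and no reset: what is moved stays moved. The work goes in short steps, Python scripts to look and compute and a tool call to move; the robot and the scene stay as the last step left them, time stands still between calls to the robot, and variables do not carry over. Pictures are saved under pics/ and viewed, at most 14 in all, crops included, and the job is handed in when it is done.

Besides the shell and the picture viewer there is one more tool, called as name([rows], argument=value, ...), one row to a line, values as JSON. arm_command: Moves the arm, as the interface text tells. Its arguments: {"type":"object","properties":{"rows":{"type":"array","items":{"type":"array","items":{"type":"array","items":{"type":"number"}}}},"jaw":{"type":"number"},"squeeze":{"type":"number"}},"required":["rows"]}

```bash
mkdir -p pics; ls; cat > h.py <<'E'
import numpy as np, cv2
from bench import bot
def cap(n,f=None):
    m=bot.camera_model(n); p,d=bot.capture(n)
    if f: cv2.imwrite('pics/'+f,p[:,:,::-1])
    return m,p,d
def world(m,uv,depth):
    K=np.array([[m['fx'],0,m['cx']],[0,m['fy'],m['cy']],[0,0,1]])
    uv=np.asarray(uv,float).reshape(-1,1,2)
    x=cv2.undistortPoints(uv,K,np.array(m['D']))[:,0]
    d=np.asarray(depth,float).reshape(-1,1)
    c=np.hstack([x*d,d])
    return (c-np.array(m['t']))@np.array(m['R'])
def onz(m,uv,z):
    a=world(m,uv,np.full(len(np.reshape(uv,(-1,2))),.1));b=world(m,uv,np.full(len(np.reshape(uv,(-1,2))),1.))
    s=(z-a[:,2])/(b[:,2]-a[:,2]); return a+(b-a)*s[:,None]
def st():
    s=bot.get_state(); print('t',round(s['time_s'],2),'tcp',np.round(s['tcp_pos'],4),np.round(s['tcp_rot'],3),'F',np.round(s['contact_force'],1),'op',s['opening'],'g',s['grip_force'],'q',np.round(s['qpos'],2))
E
python3 - <<'E'
from h import *
st()
for c in('scene','top'):
    m,p,d=cap(c,c+'0.png')
    print(c,m['fx'],np.round(m['R'],2).tolist(),np.round(m['t'],3))
    for q in['tin0','tin1','tin2','tin3','jigger','hood_handle','hood_hinge','bolt_knob','bay','slot0','slot3','caddy','cellar','hook0','coaster','pepper','bowl']:
        for r in bot.place_of(c,q)[:5]:
            if r['confidence']<.25: continue
            u=np.array(r['point'])*[640,400]; i,j=int(min(u[1],399)),int(min(u[0],639))
            print(q,round(r['confidence'],2),np.round(u),np.round(world(m,u,d[i,j])[0],3) if d[i,j]>0 else None)
E
```

```text
pics
t 0.0 tcp [ 0.1773 -0.5986  0.2216] [-0.001  0.99   0.143  0.   ] F [ 0.5 -0.7  0.2] op 0.08740230424266102 g 0.0 q [-1.46  0.53  1.43 -0.    1.18 -0.18]
scene 421.09413768524877 [[0.89, 0.46, -0.01], [0.31, -0.62, -0.72], [-0.34, 0.63, -0.69]] [-0.504 -0.115  1.403]
tin0 0.97 [180. 341.] [ 0.47  -0.481  0.025]
tin0 0.91 [211. 293.] [ 0.451 -0.351  0.021]
tin0 0.74 [248. 235.] [ 0.425 -0.157  0.02 ]
tin0 0.61 [298. 273.] [ 0.608 -0.206  0.021]
tin0 0.51 [339. 157.] [0.555 0.14  0.125]
tin1 0.97 [180. 341.] [ 0.47  -0.481  0.025]
tin1 0.91 [211. 293.] [ 0.451 -0.351  0.021]
tin1 0.74 [248. 235.] [ 0.425 -0.157  0.02 ]
tin1 0.61 [298. 273.] [ 0.608 -0.206  0.021]
tin1 0.51 [339. 157.] [0.555 0.14  0.125]
tin2 0.97 [180. 341.] [ 0.47  -0.481  0.025]
tin2 0.91 [211. 293.] [ 0.451 -0.351  0.021]
tin2 0.74 [248. 235.] [ 0.425 -0.157  0.02 ]
tin2 0.61 [298. 273.] [ 0.608 -0.206  0.021]
tin2 0.51 [339. 157.] [0.555 0.14  0.125]
tin3 0.97 [180. 341.] [ 0.47  -0.481  0.025]
tin3 0.91 [211. 293.] [ 0.451 -0.351  0.021]
tin3 0.74 [248. 235.] [ 0.425 -0.157  0.02 ]
tin3 0.61 [298. 273.] [ 0.
[... 2119 characters left out ...]
1 [259. 218.] [0.506 0.158 0.121]
slot3 0.77 [245. 221.] [0.497 0.199 0.11 ]
slot3 0.63 [276. 217.] [0.509 0.101 0.17 ]
slot3 0.63 [267. 218.] [0.506 0.133 0.128]
slot3 0.61 [259. 218.] [0.506 0.158 0.121]
caddy 0.84 [270. 217.] [0.509 0.124 0.13 ]
caddy 0.62 [313. 214.] [ 0.526 -0.003  0.048]
caddy 0.57 [436. 175.] [ 0.663 -0.41   0.008]
cellar 0.57 [268. 155.] [0.711 0.144 0.061]
cellar 0.56 [412. 241.] [ 0.445 -0.322  0.021]
hook0 0.51 [396. 215.] [ 0.528 -0.271  0.019]
hook0 0.4 [374. 159.] [ 0.715 -0.205  0.005]
coaster 0.84 [436. 175.] [ 0.662 -0.409  0.012]
pepper 0.77 [191. 185.] [0.61  0.383 0.072]
pepper 0.39 [290. 213.] [0.521 0.064 0.144]
bowl 0.55 [207. 167.] [0.682 0.354 0.003]
```

```bash
python3 - <<'E'
import cv2
a=cv2.imread('pics/scene0.png');b=cv2.imread('pics/top0.png')
cv2.imwrite('pics/s0c.png',cv2.resize(a[120:380,140:440],(690,598),interpolation=cv2.INTER_CUBIC))
cv2.imwrite('pics/t0c.png',cv2.resize(b[130:290,160:480],(800,400),interpolation=cv2.INTER_CUBIC))
E
```

```text
(no output)
```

View pics/s0c.png

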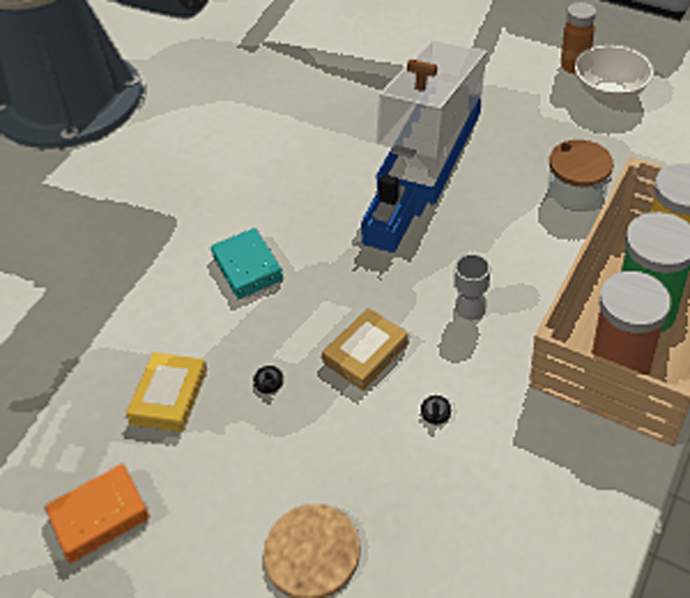

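View pics/t0c.png

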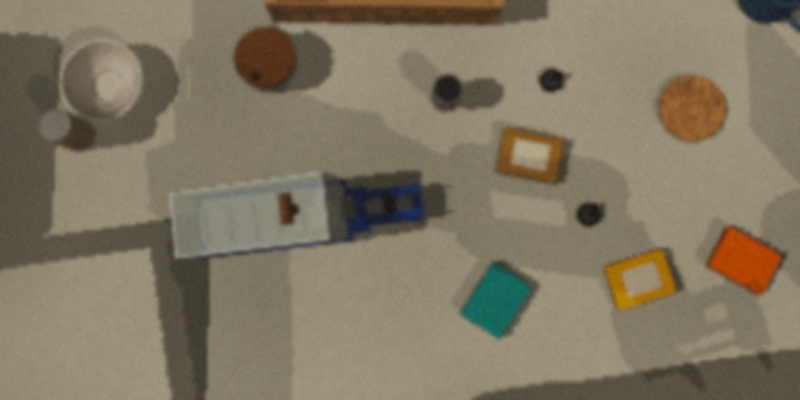

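Scene: the yellow tin (tin2, crop ≈(168,390)) and brass tin (tin3, ≈(365,347)) are out; the orange and turquoise ones are look-alikes to leave. The jigger is at (472,285). The caddy runs roughly along world +y, with the bolt at the near end and the hood slightly ajar.

```bash
cat >> h.py <<'E'
def cloud(m,d):
    v,u=np.mgrid[0:400,0:640]; ok=d>0
    P=np.full((400,640,3),np.nan); P[ok]=world(m,np.stack([u[ok],v[ok]],1),d[ok]); return P
def rect(P2):
    c,s,a=cv2.minAreaRect((P2*1000).astype(np.float32)); return np.round(c,1),np.round(s,1),round(a,1)
def hsv(p): return cv2.cvtColor(p,cv2.COLOR_RGB2HSV)
def tinrect(m,p,q='tin2',z=.022):
    for r in bot.silhouettes(CAM,q): yield r
E
python3 - <<'E'
from h import *
for c in('scene','top'):
    m,p,d=cap(c); P=cloud(m,d); H=hsv(p)
    for r in bot.silhouettes(c,'tin2'):
        k=r['pixels']; 
        if k.sum()<60: continue
        vu=np.argwhere(k); w=onz(m,vu[:,::-1],.022)
        hull=rect(w[:,:2]); print(c,'tin',round(r['confidence'],2),np.median(H[k],0),hull)
    for q in('jigger','hood_handle','bolt_knob'):
      for r in bot.silhouettes(c,q)[:2]:
        k=r['pixels']; w=P[k]; w=w[np.isfinite(w[:,0])]
        if len(w): print(c,q,round(r['confidence'],2),k.sum(),np.round(np.median(w,0),3),np.round(np.percentile(w,[3,97],axis=0),3).tolist())
    b=(abs(H[...,0].astype(int)-112)<10)&(H[...,1]>120)&(P[...,0]<.62)&(P[...,1]>-.15)&(P[...,1]<.35)
    w=P[b]
    for lo,hi in((.034,.044),(.022,.034)):
        k=w[(w[:,2]>lo)&(w[:,2]<hi)]; 
        if len(k)>10: print(c,'blue',lo,len(k),rect(k[:,:2]))
    cv2.imwrite('pics/b_%s.png'%c,b*255)
E
```

```text
scene tin 0.97 [ 13. 192. 208.] (array([ 474.4, -480.1]), array([81.5, 73.9]), 61.3)
scene tin 0.87 [ 87. 166. 158.] (array([ 420.8, -155.1]), array([64.7, 96.2]), 57.6)
scene tin 0.65 [ 22. 174. 201.] (array([ 448.1, -340. ]), array([64.5, 87.8]), 17.9)
scene tin 0.6 [ 19. 144. 181.] (array([ 605.7, -200. ]), array([87.6, 68.3]), 78.3)
scene tin 0.25 [24. 28. 31.] (array([519.2,  14.4]), array([28.9, 78.3]), 23.8)
scene jigger 0.57 384 [ 0.684 -0.092  0.057] [[0.664, -0.103, -0.001], [0.698, -0.059, 0.074]]
scene hood_handle 0.74 1702 [0.532 0.098 0.113] [[0.481, 0.046, 0.057], [0.564, 0.239, 0.163]]
scene hood_handle 0.42 715 [0.725 0.132 0.055] [[0.688, 0.112, 0.009], [0.757, 0.182, 0.06]]
scene bolt_knob 0.69 157 [ 0.539 -0.02   0.055] [[0.528, -0.041, 0.043], [0.546, 0.007, 0.084]]
scene bolt_knob 0.55 1738 [0.531 0.098 0.113] [[0.478, 0.045, 0.051], [0.564, 0.242, 0.163]]
scene blue 0.034 111 (array([541. ,  77.1]), array([266.9,  40.9]), 89.7)
scene blue 0.022 218 (array([522.8,  86.3]), array([ 79.8, 286.3]), 7.2)
top tin 0.94 [ 20. 208. 159.] (array([ 442.5, -334.9]), array([59.7, 80. ]), 18.4)
top tin 0.87 [ 11. 252. 176.] (array([ 468.3, -470.9]), array([80.8, 62.9]), 61.6)
top tin 0.79 [ 17. 158. 130.] (array([ 602.2, -192.2]), array([81. , 59.8]), 76.7)
top tin 0.65 [ 85. 204. 104.] (array([ 414.4, -147.7]), array([59.2, 80.7]), 57.9)
top jigger 0.66 2412 [0.519 0.117 0.114] [[0.474, -0.034, 0.007], [0.557, 0.244, 0.151]]
top jigger 0.48 157 [ 0.675 -0.082  0.072] [[0.661, -0.099, 0.004], [0.695, -0.066, 0.077]]
top hood_handle 0.85 1904 [0.513 0.142 0.121] [[0.471, 0.048, 0.085], [0.554, 0.244, 0.167]]
top blue 0.034 55 (array([535.4, -15.3]), array([42.2, 67.9]), 6.6)[ WARN:0@3.707] global loadsave.cpp:1063 imwrite_ Unsupported depth image for selected encoder is fallbacked to CV_8U.
```

arm_command([
  [[0.03, 0.06, 0.03, 0.1], [0.06, 0.11, 0.06, 0.2], [0.08, 0.16, 0.09, 0.3], [0.1, 0.21, 0.12, 0.4], [0.12, 0.26, 0.14, 0.5]],
])

```text
time_s: 2.92
tcp_pos: [0.2957, -0.3441, 0.3614]
tcp_rot: [0.001, 0.923, 0.385, 0.0]
contact_force: [1.1, -0.6, 0.3]
opening: 0.0871
grip_force: 0.0
```

arm_command([
  [[0.025, 0.05, 0, 0.1], [0.05, 0.1, 0, 0.2], [0.075, 0.15, 0, 0.3], [0.1, 0.2, 0, 0.4], [0.12, 0.24, 0, 0.48]],
])

```text
time_s: 3.55
tcp_pos: [0.4155, -0.1033, 0.3603]
tcp_rot: [0.0, 0.805, 0.594, 0.0]
contact_force: [0.3, -0.5, 0.1]
opening: 0.0869
grip_force: 0.0
```

arm_command([
  [[0.025, 0.05, 0, 0.1], [0.05, 0.1, 0, 0.2], [0.075, 0.15, 0, 0.3], [0.1, 0.2, 0, 0.42], [0.1, 0.2, 0, 0.42]],
])

```text
time_s: 4.18
tcp_pos: [0.5159, 0.0978, 0.3597]
tcp_rot: [-0.0, 0.662, 0.749, 0.0]
contact_force: [-0.7, 0.1, 0.2]
opening: 0.0871
grip_force: 0.0
```

```bash
python3 - <<'E'
from h import *
st(); m,p,d=cap('wrist','w1.png'); print(np.round(-np.array(m['R']).T@m['t'],3),np.round(m['R'],2).tolist(),m['fx'])
E
```

```text
t 4.17 tcp [0.5159 0.0978 0.3597] [-0.     0.662  0.749  0.   ] F [-0.7  0.1  0.2] op 0.08705350501345477 g 0.0 q [-0.03  0.25  1.49  0.    1.4  -0.15]
[0.506 0.163 0.522] [[0.99, 0.12, 0.0], [0.12, -0.96, 0.24], [0.03, -0.24, -0.97]] 337.8690564524088
```

View pics/w1.png

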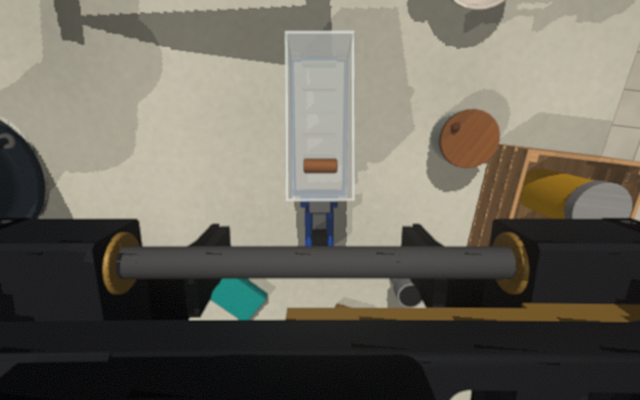

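The handle is at (320,166), the hood outline spans (285..354, 32..200), and the gripper is well aligned with the caddy.

```bash
python3 - <<'E'
from h import *
m,p,d=cap('wrist'); P=cloud(m,d); H=hsv(p)
k=np.zeros((400,640),bool); k[150:185,295:345]=True
k&=(H[...,1]>120)&((H[...,0]<20)|(H[...,0]>172))
w=P[k]; print(k.sum(),np.median(w,0),np.percentile(w,[2,98],axis=0)); t=w[w[:,2]>.14]; print(len(t),rect(t[:,:2]),t[:,2].max())
b=(abs(H[...,0].astype(int)-112)<12)&(H[...,1]>110); b[:, :280]=0;b[:,365:]=0;b[250:]=0
w=P[b]; w=w[np.isfinite(w[:,0])]; print(len(w),np.percentile(w,[5,50,95],axis=0).round(3))
# hood corners via white edges
k=P[25:205,270:370].reshape(-1,3); k=k[k[:,2]>.08]; print(rect(k[:,:2]),np.percentile(k[:,2],[1,50,99]))
for lo,hi in((.045,.06),(.1,.12),(.2,.22),(.24,.26)):
    s=k[(k[:,1]>lo)&(k[:,1]<hi)]
    if len(s): print(lo,np.round(np.percentile(s[:,2],[5,50,90]),3))
E
```

```text
380 [nan nan nan] [[nan nan nan]
 [nan nan nan]]
379 (array([517.8, 108.8]), array([32.7, 11.9]), 6.9) 0.17221788795557222
471 [[ 0.509 -0.031  0.006]
 [ 0.522 -0.002  0.04 ]
 [ 0.553  0.023  0.051]]
(array([512.5, 147.6]), array([ 79.8, 213.6]), 7.0) [0.0864616  0.12039808 0.17024349]
0.045 [0.083 0.084 0.085]
0.1 [0.13  0.135 0.17 ]
0.2 [0.105 0.108 0.11 ]
0.24 [0.096 0.098 0.1  ]
```

arm_command([
  [[0.002, 0.01, -0.05, 0], [0.002, 0.01, -0.1, 0], [0.002, 0.01, -0.15, 0], [0.002, 0.01, -0.19, 0], [0.002, 0.01, -0.214, 0]],
])

```text
time_s: 4.9
tcp_pos: [0.5154, 0.1027, 0.1443]
tcp_rot: [-0.001, 0.666, 0.746, -0.001]
contact_force: [-0.6, -0.8, 0.2]
opening: 0.0871
grip_force: 0.0
```

arm_command([
  [[0, 0, 0, 0], [0, 0, 0, 0], [0, 0, 0, 0], [0, 0, 0, 0], [0, 0, 0, 0]],
], jaw=1, squeeze=25)

```text
time_s: 5.52
tcp_pos: [0.5173, 0.1048, 0.1465]
tcp_rot: [0.0, 0.664, 0.747, 0.0]
contact_force: [0.2, -0.3, -0.4]
opening: 0.0448
grip_force: 0.0
```

arm_command([
  [[0, 0.002, -0.001, 0], [0, 0.002, -0.001, 0], [0, 0.002, -0.001, 0], [0, 0.002, -0.001, 0]],
])

```text
time_s: 6.02
tcp_pos: [0.5199, 0.106, 0.1459]
tcp_rot: [0.003, 0.664, 0.747, 0.002]
contact_force: [2.6, -3.1, 2.5]
opening: 0.0356
grip_force: 25.0
```

arm_command([
  [[-0.001, 0.009, 0.009, 0], [-0.003, 0.024, 0.02, 0], [-0.005, 0.039, 0.03, 0], [-0.007, 0.056, 0.039, 0], [-0.009, 0.073, 0.0455, 0]],
])

```text
time_s: 6.65
tcp_pos: [0.5105, 0.1801, 0.1906]
tcp_rot: [0.002, 0.664, 0.747, 0.002]
contact_force: [7.9, 0.2, -8.8]
opening: 0.0359
grip_force: 25.0
```

Gripped and following well; continue the arc.

arm_command([
  [[-0.002, 0.018, 0.005, 0], [-0.004, 0.036, 0.008, 0], [-0.0065, 0.054, 0.0095, 0], [-0.009, 0.0725, 0.009, 0], [-0.011, 0.091, 0.0065, 0]],
])

```text
time_s: 7.28
tcp_pos: [0.499, 0.2705, 0.1966]
tcp_rot: [0.002, 0.664, 0.748, 0.001]
contact_force: [6.2, -3.7, -6.1]
opening: 0.0358
grip_force: 25.0
```

arm_command([
  [[-0.002, 0.018, -0.0043, 0], [-0.0043, 0.0353, -0.0102, 0], [-0.0063, 0.052, -0.018, 0], [-0.008, 0.068, -0.0273, 0], [-0.01, 0.083, -0.038, 0]],
])

```text
time_s: 7.9
tcp_pos: [0.4884, 0.3538, 0.1586]
tcp_rot: [0.002, 0.664, 0.748, 0.001]
contact_force: [6.3, -3.3, -2.4]
opening: 0.0358
grip_force: 25.0
```

```bash
python3 - <<'E'
from h import *
st(); m,p,d=cap('scene','s2.png')
cv2.imwrite('pics/s2c.png',cv2.resize(p[80:260,200:450,::-1],(800,576),interpolation=cv2.INTER_CUBIC))
E
```

```text
t 7.9 tcp [0.4884 0.3538 0.1586] [0.002 0.664 0.748 0.001] F [ 6.3 -3.3 -2.4] op 0.03578290921847922 g 25.001902543008327 q [ 0.44  0.57  1.55 -0.    1.01  0.33]
```

View pics/s2c.png

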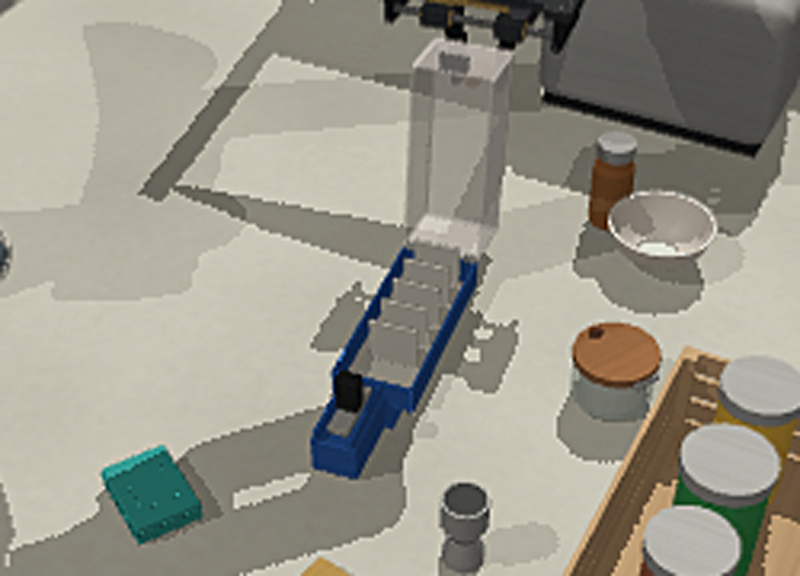

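The hood is open to about 1.7 rad; all four slots are visible and empty. Release, rise, and view the caddy from above.

arm_command([
  [[0, 0, 0, 0], [0, 0, 0, 0], [0, 0, 0, 0], [0, 0, 0.01, 0], [0, 0, 0.04, 0]],
], jaw=0)

```text
time_s: 8.57
tcp_pos: [0.4857, 0.353, 0.1985]
tcp_rot: [-0.001, 0.665, 0.747, -0.002]
contact_force: [0.6, 0.2, 0.8]
opening: 0.0775
grip_force: 0.0
```

arm_command([
  [[0, 0, 0.05, 0], [0, 0, 0.1, 0], [0, 0, 0.16, 0], [0.01, -0.06, 0.17, 0], [0.02, -0.12, 0.17, 0]],
])

```text
time_s: 9.2
tcp_pos: [0.5075, 0.2331, 0.3719]
tcp_rot: [0.002, 0.664, 0.748, 0.002]
contact_force: [1.4, -0.2, 0.9]
opening: 0.0869
grip_force: 0.0
```

arm_command([
  [[0.005, -0.06, 0, 0], [0.01, -0.12, 0, 0], [0.02, -0.18, 0, 0], [0.02, -0.2, 0, 0], [0.02, -0.2, 0, 0]],
])

```text
time_s: 9.82
tcp_pos: [0.5268, 0.0323, 0.3696]
tcp_rot: [0.0, 0.666, 0.746, 0.0]
contact_force: [0.4, 0.5, -0.4]
opening: 0.0869
grip_force: 0.0
```

```bash
python3 - <<'E'
from h import *
st(); m,p,d=cap('wrist','w3.png'); np.savez('w3.npz',p=p,d=d,**{k:np.array(v) for k,v in m.items()})
P=cloud(m,d);H=hsv(p)
b=(abs(H[...,0].astype(int)-112)<12)&(H[...,1]>110)&(P[...,2]>.024)&(P[...,2]<.036)&(P[...,1]>.03)
print(b.sum(),rect(P[b][:,:2]))
w=(P[...,2]>.045)&(P[...,2]<.054)&(P[...,1]<.23)&(P[...,1]>.08)&(abs(P[...,0]-.51)<.04)
print(w.sum(),rect(P[w][:,:2]))
k=P[w]; e=np.array([-.12,.9928]); s=(k[:,:2]@e); print(np.histogram(s,bins=np.arange(.0,.2,.004)))
E
```

```text
t 9.82 tcp [0.5268 0.0323 0.3696] [0.    0.666 0.746 0.   ] F [ 0.4  0.5 -0.4] op 0.08692527963209395 g 0.0 q [-0.15  0.25  1.47  0.    1.43 -0.26]
749 (array([513.9, 138.5]), array([ 77.8, 194.8]), 7.4)
591 (array([510.2, 162.7]), array([ 46.9, 131.2]), 7.4)
(array([  0,   0,   0,   0,   0,   0,   0,   0,  34,  68,   0,   0,   0,
         0,   0,   0,  67,  37,   0,   0,   0,   0,   0,   0,  72,  35,
         0,   0,   0,   0,   0,   0,  63,  71,   0,   0,   0,   0,   0,
         0, 101,  43,   0,   0,   0,   0,   0,   0,   0]), array([0.   , 0.004, 0.008, 0.012, 0.016, 0.02 , 0.024, 0.028, 0.032,
       0.036, 0.04 , 0.044, 0.048, 0.052, 0.056, 0.06 , 0.064, 0.068,
       0.072, 0.076, 0.08 , 0.084, 0.088, 0.092, 0.096, 0.1  , 0.104,
       0.108, 0.112, 0.116, 0.12 , 0.124, 0.128, 0.132, 0.136, 0.14 ,
       0.144, 0.148, 0.152, 0.156, 0.16 , 0.164, 0.168, 0.172, 0.176,
       0.18 , 0.184, 0.188, 0.192, 0.196]))
```

View pics/w3.png

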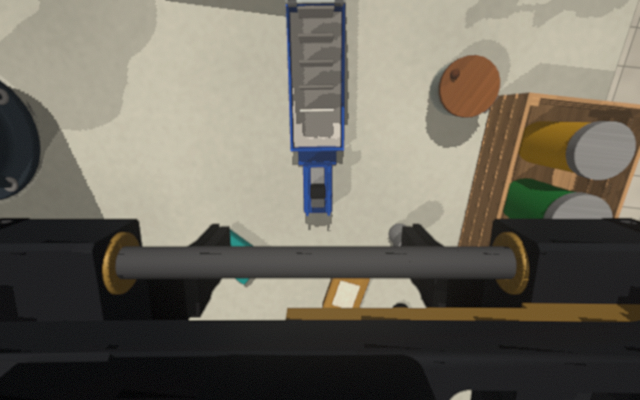

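arm_command([
  [[-0.01, -0.06, 0, 0.04], [-0.02, -0.12, -0.02, 0.08], [-0.03, -0.18, -0.04, 0.12], [-0.04, -0.24, -0.06, 0.16], [-0.05, -0.3, -0.08, 0.21]],
])

```text
time_s: 10.5
tcp_pos: [0.4784, -0.2606, 0.2909]
tcp_rot: [0.001, 0.581, 0.814, 0.0]
contact_force: [1.4, 0.2, 0.4]
opening: 0.0868
grip_force: 0.0
```

arm_command([
  [[-0.01, -0.06, -0.02, 0], [-0.017, -0.127, -0.04, 0], [-0.017, -0.127, -0.04, 0], [-0.017, -0.127, -0.04, 0]],
])

```text
time_s: 11.0
tcp_pos: [0.4615, -0.3865, 0.2506]
tcp_rot: [-0.001, 0.582, 0.813, 0.001]
contact_force: [-0.3, 0.9, 0.7]
opening: 0.0868
grip_force: 0.0
```

```bash
cat > tin.py <<'E'
from h import *
import sys
def go(q,lo,hi,cam='wrist',f=None):
    st(); m,p,d=cap(cam,f); P=cloud(m,d); H=hsv(p)
    for r in bot.silhouettes(cam,q):
        k=r['pixels']; z=P[...,2]; kk=k&(z>lo)&(z<hi)
        if kk.sum()<60: continue
        w=onz(m,np.argwhere(kk)[:,::-1],(lo+hi)/2)
        print(round(r['confidence'],2),r['point'],k.sum(),kk.sum(),np.median(H[k],0),np.round(np.nanmedian(P[kk],0),4),rect(w[:,:2]))
if __name__=='__main__': go(sys.argv[1],float(sys.argv[2]),float(sys.argv[3]),f=sys.argv[4])
E
python3 tin.py tin2 .016 .027 w4.png
```

```text
t 11.0 tcp [ 0.4615 -0.3865  0.2506] [-0.001  0.582  0.813  0.001] F [-0.3  0.9  0.7] op 0.08680506549361844 g 0.0 q [-0.88  0.47  1.46  0.    1.22 -1.21]
0.92 [0.4723, 0.5707] 2261 2042 [ 11. 211. 222.] [ 0.465  -0.4624  0.0219] (array([ 466.5, -473.9]), array([80.1, 60.1]), 61.4)
0.66 [0.7755, 0.1128] 4953 4585 [ 18. 142. 162.] [ 0.5999 -0.1938  0.0218] (array([ 599.6, -194.3]), array([80.8, 61.7]), 78.9)
0.63 [0.4944, 0.3073] 3853 3734 [ 22. 191. 224.] [ 0.4413 -0.335   0.0219] (array([ 441.6, -336.5]), array([59.3, 79.4]), 18.7)
```

View pics/w4.png

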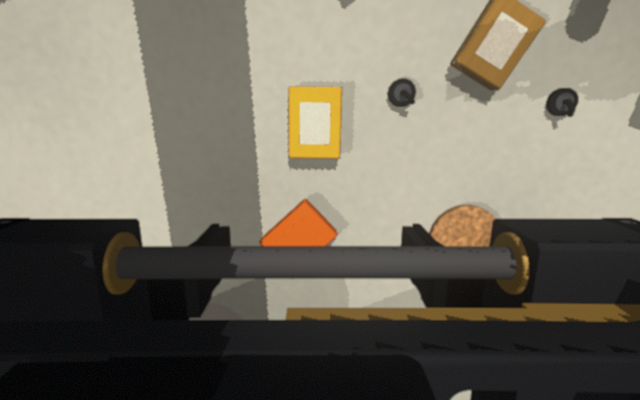

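Yellow tin at px (315,122), centre (0.4416,-0.3365), in line with the tool. Descend on its far end and pinch gently.

arm_command([
  [[-0.029, 0.0765, -0.06, 0], [-0.029, 0.0765, -0.12, 0], [-0.029, 0.0765, -0.18, 0], [-0.029, 0.0765, -0.23, 0], [-0.029, 0.0765, -0.2466, 0]],
])

```text
time_s: 11.72
tcp_pos: [0.4315, -0.3077, 0.0023]
tcp_rot: [-0.002, 0.581, 0.814, 0.001]
contact_force: [0.0, 1.0, 0.1]
opening: 0.0871
grip_force: 0.0
```

arm_command([
  [[0, 0, 0, 0], [0, 0, 0, 0], [0, 0, 0, 0], [0, 0, 0, 0], [0, 0, 0, 0]],
], jaw=1, squeeze=5)

```text
time_s: 12.35
tcp_pos: [0.4328, -0.3113, 0.0056]
tcp_rot: [0.001, 0.583, 0.813, 0.0]
contact_force: [2.5, 1.8, 6.2]
opening: 0.0599
grip_force: 5.0
```

```bash
python3 -c "
from h import *
st()"
```

```text
t 12.35 tcp [ 0.4328 -0.3113  0.0056] [0.001 0.583 0.813 0.   ] F [2.5 1.8 6.2] op 0.059939398139359994 g 5.001490339636803 q [-0.83  0.76  1.81  0.    0.57 -1.16]
```

arm_command([
  [[0.0005, -0.0016, 0.007, 0], [0.0013, -0.004, 0.0139, 0], [0.0023, -0.0069, 0.0204, 0], [0.0036, -0.0106, 0.0265, 0], [0.005, -0.0148, 0.0323, 0]],
])

```text
time_s: 12.98
tcp_pos: [0.437, -0.3262, 0.037]
tcp_rot: [0.0, 0.583, 0.813, -0.0]
contact_force: [-0.8, -1.3, -0.8]
opening: 0.0601
grip_force: 5.0
```

arm_command([
  [[0.0016, -0.0047, 0.0052, 0], [0.0034, -0.01, 0.0099, 0], [0.0053, -0.0157, 0.0139, 0], [0.0074, -0.0218, 0.0174, 0], [0.0095, -0.0281, 0.0201, 0]],
])

```text
time_s: 13.6
tcp_pos: [0.4466, -0.3544, 0.0568]
tcp_rot: [0.0, 0.583, 0.813, -0.0]
contact_force: [0.7, 0.1, -1.1]
opening: 0.0599
grip_force: 5.0
```

```bash
python3 - <<'E'
from h import *
st(); m,p,d=cap('scene'); P=cloud(m,d); H=hsv(p)
k=(abs(H[...,0].astype(int)-22)<5)&(H[...,1]>120); k[:240]=0;k[:,:170]=0;k[:,270:]=0
w=P[k];w=w[np.isfinite(w[:,0])]; print(len(w),np.percentile(w,[2,50,98],axis=0).round(3))
cv2.imwrite('pics/s5.png',cv2.resize(p[230:350,140:300,::-1],(800,600),interpolation=cv2.INTER_CUBIC))
E
```

```text
t 13.6 tcp [ 0.4466 -0.3544  0.0568] [ 0.     0.583  0.813 -0.   ] F [ 0.7  0.1 -1.1] op 0.059867131635358284 g 4.996898174285889 q [-0.87  0.69  1.7  -0.    0.75 -1.19]
786 [[ 0.418 -0.426  0.02 ]
 [ 0.467 -0.387  0.071]
 [ 0.547 -0.249  0.159]]
```

View pics/s5.png

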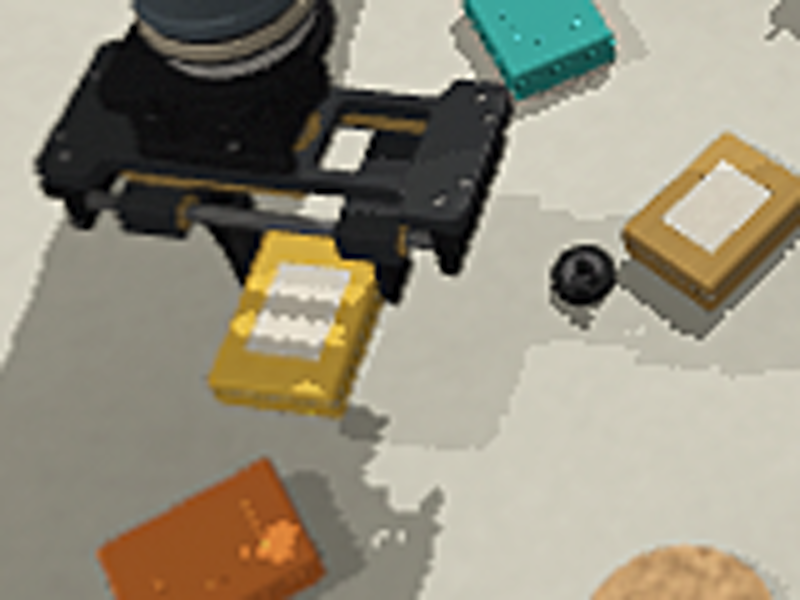

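The tin is held with only a slight tilt, its far end in the air: the pads hold it by friction. Slacken to 3 N so it swings down.

arm_command([
  [[0, 0, 0, 0], [0, 0, 0, 0], [0, 0, 0, 0], [0, 0, 0, 0], [0, 0, 0, 0]],
], squeeze=3)

```text
time_s: 14.28
tcp_pos: [0.4464, -0.3539, 0.0566]
tcp_rot: [-0.0, 0.583, 0.813, -0.0]
contact_force: [-0.6, 0.3, -0.7]
opening: 0.0598
grip_force: 3.0
```

```bash
cat > tilt.py <<'E'
from h import *
import sys
# face normal/tilt of the coloured tin from scene cloud near tcp
def go(h0,cam='scene'):
    s=bot.get_state(); T=np.array(s['tcp_pos']); m,p,d=cap(cam); P=cloud(m,d); H=hsv(p)
    k=(abs(H[...,0].astype(int)-h0)<5)&(H[...,1]>110)&(np.linalg.norm(P-T,axis=2)<.11)&(P[...,2]<T[2]+.03)
    w=P[k]; print('tcp',T.round(4),len(w),'z',np.percentile(w[:,2],[2,50,98]).round(3),'y',np.percentile(w[:,1],[2,50,98]).round(3))
    if len(w)<30: return
    rng=np.random.default_rng(0);best=None
    for _ in range(300):
        a=w[rng.choice(len(w),3,False)]; n=np.cross(a[1]-a[0],a[2]-a[0]); l=np.linalg.norm(n)
        if l<1e-6: continue
        n/=l; i=abs((w-a[0])@n)<.0025
        if best is None or i.sum()>best.sum(): best=i
    q=w[best]; n=np.linalg.svd(q-q.mean(0))[2][2]; n*=np.sign(n[2]); print('plane',best.sum(),'n',n.round(2),'tilt deg',np.degrees(np.arccos(n[2])).round(1),'zmin',q[:,2].min().round(3),'c',q.mean(0).round(4))
go(int(sys.argv[1]),*(sys.argv[2:]))
E
python3 tilt.py 22
```

```text
tcp [ 0.4464 -0.3539  0.0566] 592 z [0.023 0.048 0.076] y [-0.409 -0.377 -0.35 ]
plane 462 n [ 0.21 -0.64  0.74] tilt deg 42.3 zmin 0.022 c [ 0.4551 -0.3794  0.05  ]
```

arm_command([
  [[0, 0, 0.05, 0], [0, 0, 0.035, 0], [0, 0, 0.05, 0], [0, 0, 0.035, 0], [0, 0, 0.05, 0]],
])

```text
time_s: 14.95
tcp_pos: [0.4447, -0.352, 0.1044]
tcp_rot: [-0.004, 0.583, 0.813, 0.001]
contact_force: [-0.3, 0.4, -1.6]
opening: 0.0602
grip_force: 3.0
```

```bash
python3 tilt.py 22
```

```text
tcp [ 0.4447 -0.352   0.1044] 566 z [0.052 0.093 0.124] y [-0.387 -0.362 -0.346]
plane 448 n [ 0.3  -0.87  0.39] tilt deg 67.3 zmin 0.05 c [ 0.4504 -0.3668  0.0893]
```

Shaking works (67°). Two more bursts.

arm_command([
  [[0, 0, 0.018, 0], [0, 0, 0, 0], [0, 0, 0.018, 0], [0, 0, 0, 0], [0, 0, 0.018, 0]],
])

```text
time_s: 15.62
tcp_pos: [0.4452, -0.3526, 0.1231]
tcp_rot: [-0.003, 0.583, 0.813, 0.001]
contact_force: [-0.1, -0.4, -0.7]
opening: 0.0597
grip_force: 3.0
```

arm_command([
  [[0, 0, -0.018, 0], [0, 0, 0, 0], [0, 0, -0.018, 0], [0, 0, 0, 0], [0, 0, 0, 0]],
])

```text
time_s: 16.25
tcp_pos: [0.4473, -0.3549, 0.1259]
tcp_rot: [0.002, 0.583, 0.813, -0.0]
contact_force: [0.2, -0.1, -1.0]
opening: 0.0599
grip_force: 3.0
```

```bash
python3 tilt.py 22
```

```text
tcp [ 0.4473 -0.3549  0.1259] 588 z [0.073 0.115 0.145] y [-0.387 -0.365 -0.348]
plane 464 n [ 0.3  -0.89  0.35] tilt deg 69.5 zmin 0.07 c [ 0.4525 -0.3684  0.1102]
```

arm_command([
  [[0, 0, -0.03, 0], [0, 0, -0.055, 0], [0, 0, -0.064, 0], [0, 0, -0.066, 0], [0, 0, -0.068, 0]],
])

```text
time_s: 16.92
tcp_pos: [0.4465, -0.3547, 0.0576]
tcp_rot: [0.001, 0.582, 0.813, -0.001]
contact_force: [-2.4, -0.1, 4.4]
opening: 0.06
grip_force: 3.0
```

arm_command([
  [[0.0014, -0.004, -0.001, 0], [0.0028, -0.008, -0.002, 0], [0.0043, -0.0125, -0.002, 0], [0.006, -0.017, -0.002, 0], [0.007, -0.021, -0.002, 0]],
])

```text
time_s: 17.55
tcp_pos: [0.4539, -0.375, 0.0542]
tcp_rot: [0.0, 0.583, 0.813, 0.0]
contact_force: [-0.3, 0.2, 0.1]
opening: 0.0598
grip_force: 3.0
```

```bash
python3 tilt.py 22
```

```text
tcp [ 0.4539 -0.375   0.0542] 387 z [0.004 0.051 0.083] y [-0.392 -0.38  -0.362]
plane 315 n [ 0.32 -0.94  0.07] tilt deg 86.1 zmin 0.001 c [ 0.4558 -0.3817  0.0453]
```

The tin is standing (86°). Release, recentre, and regrip firmly lower down.

arm_command([
  [[0, 0, 0, 0], [0, 0, 0, 0], [0, 0, 0, 0], [-0.0013, 0.0037, -0.004, 0], [-0.0013, 0.0037, -0.009, 0]],
], jaw=0.15)

```text
time_s: 18.23
tcp_pos: [0.4519, -0.3707, 0.0454]
tcp_rot: [-0.0, 0.583, 0.813, 0.0]
contact_force: [-0.8, -0.1, 0.5]
opening: 0.0741
grip_force: 0.0
```

arm_command([
  [[0, 0, 0, 0], [0, 0, 0, 0], [0, 0, 0, 0], [0, 0, 0, 0], [0, 0, 0, 0]],
], jaw=1, squeeze=20)

```text
time_s: 18.85
tcp_pos: [0.4521, -0.3713, 0.0456]
tcp_rot: [-0.0, 0.583, 0.813, 0.0]
contact_force: [0.1, -0.9, -1.3]
opening: 0.0598
grip_force: 20.0
```

```bash
python3 tilt.py 22
```

```text
tcp [ 0.4521 -0.3713  0.0456] 295 z [0.004 0.039 0.075] y [-0.395 -0.383 -0.365]
plane 253 n [-0.32  0.95  0.01] tilt deg 89.2 zmin -0.002 c [ 0.4607 -0.3848  0.0399]
```

arm_command([
  [[0, 0, 0.04, 0], [0, 0, 0.08, 0], [0, 0.02, 0.115, -0.02], [0.006, 0.07, 0.115, -0.04], [0.012, 0.12, 0.115, -0.06]],
])

```text
time_s: 19.52
tcp_pos: [0.4643, -0.2505, 0.1614]
tcp_rot: [0.001, 0.608, 0.794, 0.0]
contact_force: [-0.0, 0.4, -1.5]
opening: 0.06
grip_force: 20.0
```

arm_command([
  [[0.006, 0.055, 0, -0.03], [0.012, 0.11, 0, -0.06], [0.018, 0.165, 0, -0.09], [0.024, 0.22, 0, -0.12], [0.03, 0.275, 0, -0.14]],
])

```text
time_s: 20.15
tcp_pos: [0.4942, 0.0254, 0.1608]
tcp_rot: [0.0, 0.661, 0.75, 0.0]
contact_force: [0.8, 0.5, -0.6]
opening: 0.0597
grip_force: 20.0
```

arm_command([
  [[0.006, 0.055, 0, 0], [0.01, 0.1, 0, 0], [0.0144, 0.14, 0, 0], [0.0144, 0.1547, 0, 0], [0.0144, 0.1547, 0, 0]],
])

```text
time_s: 20.78
tcp_pos: [0.5081, 0.1788, 0.1605]
tcp_rot: [0.0, 0.66, 0.751, -0.0]
contact_force: [0.4, -0.6, -1.2]
opening: 0.0599
grip_force: 20.0
```

```bash
python3 - <<'E'
from h import *
st(); m,p,d=cap('scene'); P=cloud(m,d); H=hsv(p)
O=np.array([.5135,.1387]); ex=np.array([-.125,.992]); ey=np.array([-.992,-.125])
X=(P[...,:2]-O)@ex; Y=(P[...,:2]-O)@ey; Z=P[...,2]
T=np.array(bot.get_state()['tcp_pos']); print('tcp caddy',(T[:2]-O)@ex,(T[:2]-O)@ey)
k=(abs(H[...,0].astype(int)-22)<6)&(H[...,1]>100)&(abs(Y)<.06)&(Z>.06)&(X>-.05)
for n,q in(('X',X),('Y',Y),('Z',Z)): print(n,np.percentile(q[k],[2,25,50,75,98]).round(4))
w=(Z>.043)&(Z<.053)&(abs(Y)<.022)&(X>-.06)&(X<.1); print(np.histogram(X[w]*1000,bins=np.arange(-50,100,4)))
f=(Z>.01)&(Z<.045)&(abs(Y)<.022)&(X>-.06)&(X<.1)&(H[...,1]<60); h,e=np.histogram(X[f]*1000,bins=np.arange(-50,100,2)); print(h)
cv2.imwrite('pics/s6.png',cv2.resize(p[110:220,260:400,::-1],(764,600),interpolation=cv2.INTER_CUBIC))
E
```

```text
t 20.77 tcp [0.5081 0.1788 0.1605] [ 0.     0.66   0.751 -0.   ] F [ 0.4 -0.6 -1.2] op 0.05986118394921101 g 19.989346566726454 q [ 0.13  0.5   1.71 -0.    0.93  0.  ]
tcp caddy 0.039561961742338524 0.0003848482400290315
X [0.0131 0.023  0.0257 0.0419 1.1331]
Y [-0.0463 -0.0196  0.0032  0.0209  0.053 ]
Z [0.1198 0.1545 0.1777 0.1952 0.2627]
(array([ 1, 23,  8,  0,  0,  0,  0,  0,  1, 22,  5,  1,  0,  0,  0,  0,  5,
       18,  7,  0,  0,  0,  0,  0,  1, 15, 11,  1,  0,  0,  0,  0,  4, 16,
        8,  0,  0]), array([-50, -46, -42, -38, -34, -30, -26, -22, -18, -14, -10,  -6,  -2,
         2,   6,  10,  14,  18,  22,  26,  30,  34,  38,  42,  46,  50,
        54,  58,  62,  66,  70,  74,  78,  82,  86,  90,  94,  98]))
[ 0  6 29 47 22  8  0  0  0  0  0  0  0  0  0  0  0  2 24 35 19  3  0  0
  0  0  0  0  0  0  0  0  0  3 13 32 21  3  1  0  0  0  0  0  0  0  0  0
  1  4 18 23 30  4  0  0  0  0  0  0  0  0  0  0  0  2 14 29 16  6  1  0
  0  0]
```

View pics/s6.png

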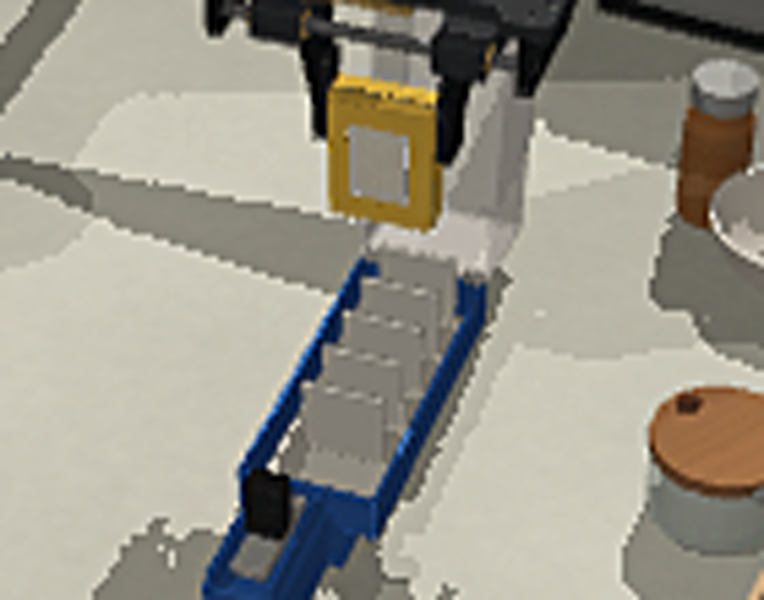

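The tin hangs square above slot 2 (px ≈(385,150)); my measurement puts it about 2.5 mm short, so shift and descend.

arm_command([
  [[0, 0.0025, -0.02, 0], [0, 0.0025, -0.045, 0], [0, 0.0025, -0.06, 0], [0, 0.0025, -0.07, 0], [0, 0.0025, -0.08, 0]],
])

```text
time_s: 21.45
tcp_pos: [0.509, 0.1805, 0.0804]
tcp_rot: [0.0, 0.661, 0.75, 0.0]
contact_force: [0.2, 0.3, -2.0]
opening: 0.0596
grip_force: 20.0
```

arm_command([
  [[0, 0, -0.01, 0], [0, 0, -0.02, 0], [0, 0, -0.026, 0], [0, 0, -0.029, 0], [0, 0, -0.029, 0]],
])

```text
time_s: 22.08
tcp_pos: [0.5085, 0.181, 0.0515]
tcp_rot: [-0.0, 0.661, 0.751, -0.0]
contact_force: [-0.3, 0.6, -2.5]
opening: 0.0597
grip_force: 20.0
```

```bash
python3 tilt.py 22; python3 -c "
from h import *
st()"
```

```text
tcp [0.5085 0.181  0.0515] 158 z [0.012 0.061 0.081] y [0.159 0.166 0.184]
plane 110 n [-0.14  0.99  0.02] tilt deg 89.1 zmin 0.007 c [0.5144 0.1653 0.0568]
t 22.12 tcp [0.5087 0.181  0.0517] [0.    0.661 0.751 0.   ] F [ 0.1  1.  -0.6] op 0.05986097836733668 g 19.989120941609144 q [0.13 0.68 1.78 0.   0.69 0.01]
```

arm_command([
  [[0, 0, 0, 0], [0, 0, 0, 0], [0, 0, 0, 0], [0, 0, 0.02, 0], [0, 0, 0.06, 0]],
], jaw=0.1)

```text
time_s: 22.75
tcp_pos: [0.5072, 0.1807, 0.111]
tcp_rot: [-0.001, 0.661, 0.751, -0.002]
contact_force: [0.6, 1.2, 0.7]
opening: 0.078
grip_force: 0.0
```

arm_command([
  [[0, -0.01, 0.05, 0], [0.01, -0.04, 0.1, -0.06], [0.02, -0.1, 0.13, -0.12], [0.03, -0.16, 0.14, -0.18], [0.04, -0.22, 0.14, -0.24]],
], jaw=0)

```text
time_s: 23.38
tcp_pos: [0.549, -0.0383, 0.2534]
tcp_rot: [0.002, 0.746, 0.666, 0.001]
contact_force: [0.5, 0.2, -0.1]
opening: 0.0868
grip_force: 0.0
```

arm_command([
  [[0.01, -0.06, 0, -0.05], [0.02, -0.12, 0, -0.1], [0.03, -0.18, 0, -0.1], [0.0385, -0.214, 0, -0.1], [0.0385, -0.214, 0, -0.1]],
])

```text
time_s: 24.0
tcp_pos: [0.5867, -0.2537, 0.2512]
tcp_rot: [0.0, 0.779, 0.626, -0.0]
contact_force: [-0.8, 0.6, -0.3]
opening: 0.0871
grip_force: 0.0
```

```bash
python3 tin.py tin3 .016 .027 w7.png; python3 - <<'E'
from h import *
m,p,d=cap('top','t7.png')
cv2.imwrite('pics/t7c.png',cv2.resize(p[130:290,160:480,::-1],(800,400),interpolation=cv2.INTER_CUBIC))
E
```

```text
t 24.0 tcp [ 0.5867 -0.2537  0.2512] [ 0.     0.779  0.626 -0.   ] F [-0.8  0.6 -0.3] op 0.08707004366985945 g 0.0 q [-0.58  0.52  1.36 -0.    1.26 -0.37]
0.89 [0.4648, 0.353] 3722 3617 [ 18. 152. 162.] [ 0.5716 -0.215   0.0219] (array([ 571.4, -216.6]), array([79.4, 59.7]), 79.1)
0.85 [0.2266, 0.2792] 4240 4008 [ 87. 182. 131.] [ 0.4144 -0.1487  0.022 ] (array([ 414.6, -149.5]), array([61., 81.]), 57.9)
```

View pics/t7c.png

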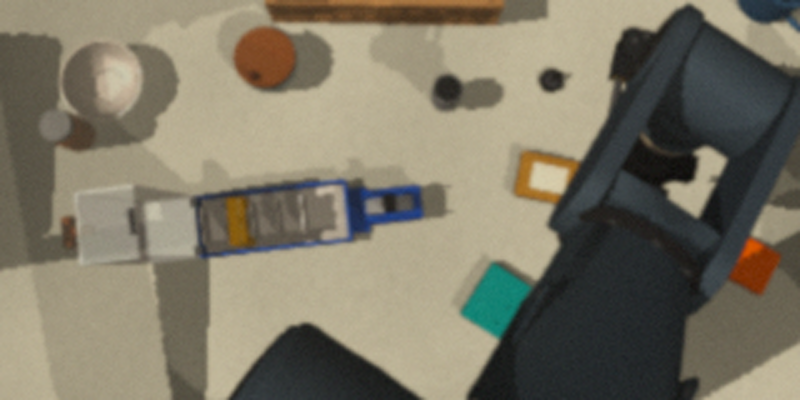

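The brass tin has been nudged to about (0.571,-0.217), so I'll use this fresh measurement. Yellow stands in slot 2 (crop px (238,222)). I'll shake this one upright in the air, clear of the hook.

arm_command([
  [[-0.01, 0.0646, -0.06, 0.027], [-0.01, 0.0646, -0.12, 0.027], [-0.01, 0.0646, -0.18, 0.027], [-0.01, 0.0646, -0.23, 0.027], [-0.01, 0.0646, -0.246, 0.027]],
])

```text
time_s: 24.78
tcp_pos: [0.5737, -0.1828, 0.0024]
tcp_rot: [-0.004, 0.769, 0.639, -0.002]
contact_force: [-0.4, 1.2, -0.1]
opening: 0.0869
grip_force: 0.0
```

arm_command([
  [[0, 0, 0, 0], [0, 0, 0, 0], [0, 0, 0, 0], [0, 0, 0, 0], [0, 0, 0, 0]],
], jaw=1, squeeze=3)

```text
time_s: 25.4
tcp_pos: [0.578, -0.1868, 0.0071]
tcp_rot: [0.002, 0.77, 0.638, 0.001]
contact_force: [0.6, -0.6, 4.4]
opening: 0.0599
grip_force: 3.0
```

arm_command([
  [[0, 0, 0.02, 0], [0, 0, 0.04, 0], [0, 0, 0.06, 0], [0, 0, 0.09, 0], [0, 0, 0.12, 0]],
])

```text
time_s: 26.02
tcp_pos: [0.5758, -0.1856, 0.1269]
tcp_rot: [-0.001, 0.77, 0.638, -0.0]
contact_force: [0.5, -0.4, -0.4]
opening: 0.06
grip_force: 3.0
```

arm_command([
  [[0, 0, -0.017, 0], [0, 0, 0, 0], [0, 0, -0.017, 0], [0, 0, 0, 0], [0, 0, 0, 0]],
])

```text
time_s: 26.65
tcp_pos: [0.5776, -0.1864, 0.1269]
tcp_rot: [0.001, 0.77, 0.638, 0.0]
contact_force: [0.0, -0.1, -1.1]
opening: 0.0598
grip_force: 3.0
```

```bash
python3 tilt.py 18
```

```text
tcp [ 0.5776 -0.1864  0.1269] 469 z [0.077 0.11  0.142] y [-0.23  -0.207 -0.182]
plane 374 n [-0.16 -0.84  0.52] tilt deg 59.0 zmin 0.076 c [ 0.5754 -0.208   0.1106]
```

arm_command([
  [[0, 0, -0.02, 0], [0, 0, 0, 0], [0, 0, -0.02, 0], [0, 0, 0, 0], [0, 0, -0.02, 0]],
])

```text
time_s: 27.32
tcp_pos: [0.5791, -0.1872, 0.1082]
tcp_rot: [0.003, 0.77, 0.638, 0.001]
contact_force: [-0.0, -0.4, -1.6]
opening: 0.0602
grip_force: 3.0
```

arm_command([
  [[0, 0, 0.02, 0], [0, 0, 0, 0], [0, 0, 0.02, 0], [0, 0, 0.02, 0], [0, 0, 0.02, 0]],
])

```text
time_s: 27.95
tcp_pos: [0.5766, -0.186, 0.1255]
tcp_rot: [0.0, 0.77, 0.638, 0.0]
contact_force: [-0.2, 0.4, -0.9]
opening: 0.06
grip_force: 3.0
```

```bash
python3 tilt.py 18
```

```text
tcp [ 0.5766 -0.186   0.1255] 447 z [0.07  0.106 0.14 ] y [-0.222 -0.204 -0.179]
plane 357 n [-0.17 -0.9   0.4 ] tilt deg 66.2 zmin 0.069 c [ 0.5752 -0.2041  0.107 ]
```

arm_command([
  [[0, 0, -0.03, 0], [0, 0, -0.055, 0], [0, 0, -0.062, 0], [0, 0, -0.064, 0], [0, 0, -0.066, 0]],
])

```text
time_s: 28.62
tcp_pos: [0.5763, -0.1858, 0.0604]
tcp_rot: [-0.0, 0.77, 0.638, -0.0]
contact_force: [-3.0, 2.1, 4.1]
opening: 0.0599
grip_force: 3.0
```

arm_command([
  [[-0.001, -0.005, 0, 0], [-0.002, -0.01, 0, 0], [-0.003, -0.016, 0, 0], [-0.004, -0.022, -0.001, 0], [-0.0055, -0.0285, -0.002, 0]],
])

```text
time_s: 29.25
tcp_pos: [0.5712, -0.2153, 0.0575]
tcp_rot: [0.0, 0.77, 0.638, 0.0]
contact_force: [-1.4, 0.4, 1.1]
opening: 0.0599
grip_force: 3.0
```

```bash
python3 tilt.py 18
```

```text
tcp [ 0.5712 -0.2153  0.0575] 228 z [0.005 0.037 0.082] y [-0.228 -0.219 -0.2  ]
plane 172 n [-0.17 -0.98  0.03] tilt deg 88.2 zmin 0.004 c [ 0.57   -0.2215  0.041 ]
```

arm_command([
  [[0, 0, 0, 0], [0, 0, 0, 0], [0, 0, 0, 0], [0.0004, 0.002, -0.005, 0], [0.0004, 0.002, -0.012, 0]],
], jaw=0.15)

```text
time_s: 29.92
tcp_pos: [0.5717, -0.2122, 0.0453]
tcp_rot: [0.0, 0.77, 0.639, 0.0]
contact_force: [-0.2, -0.3, -0.8]
opening: 0.074
grip_force: 0.0
```

arm_command([
  [[0, 0, 0, 0], [0, 0, 0, 0], [0, 0, 0, 0], [0, 0, 0, 0], [0, 0, 0, 0]],
], jaw=1, squeeze=20)

```text
time_s: 30.55
tcp_pos: [0.5715, -0.2125, 0.0456]
tcp_rot: [-0.0, 0.77, 0.638, -0.0]
contact_force: [-0.6, 0.3, -1.0]
opening: 0.0602
grip_force: 20.0
```

```bash
python3 tilt.py 18
```

```text
tcp [ 0.5715 -0.2125  0.0456] 171 z [0.005 0.027 0.074] y [-0.228 -0.222 -0.211]
plane 149 n [-0.16 -0.99  0.  ] tilt deg 89.8 zmin 0.004 c [ 0.5729 -0.2231  0.0354]
```

arm_command([
  [[0, 0, 0.04, 0], [0, 0, 0.08, 0], [0, 0.02, 0.115, 0.06], [-0.008, 0.06, 0.115, 0.12], [-0.018, 0.11, 0.115, 0.18]],
])

```text
time_s: 31.22
tcp_pos: [0.5539, -0.1024, 0.1615]
tcp_rot: [0.001, 0.709, 0.705, 0.001]
contact_force: [-0.7, 0.4, -1.7]
opening: 0.0596
grip_force: 20.0
```

arm_command([
  [[-0.009, 0.055, 0, 0.05], [-0.018, 0.11, 0, 0.1], [-0.028, 0.165, 0, 0.134], [-0.037, 0.2174, 0, 0.134], [-0.037, 0.2174, 0, 0.134]],
])

```text
time_s: 31.85
tcp_pos: [0.5148, 0.1183, 0.1607]
tcp_rot: [-0.001, 0.658, 0.753, -0.0]
contact_force: [-0.1, -0.0, -1.5]
opening: 0.0598
grip_force: 20.0
```

arm_command([
  [[0, 0, 0, 0], [0, 0, 0, 0]],
])

```text
time_s: 32.1
tcp_pos: [0.5171, 0.1137, 0.1607]
tcp_rot: [0.0, 0.661, 0.75, 0.0]
contact_force: [0.4, 0.4, -1.3]
opening: 0.0599
grip_force: 20.0
```

```bash
python3 - <<'E'
from h import *
m,p,d=cap('scene'); P=cloud(m,d); H=hsv(p)
O=np.array([.5135,.1387]); ex=np.array([-.125,.992]); ey=np.array([-.992,-.125])
X=(P[...,:2]-O)@ex; Y=(P[...,:2]-O)@ey; Z=P[...,2]
st(); T=np.array(bot.get_state()['tcp_pos']); print('tcp caddy',(T[:2]-O)@ex,(T[:2]-O)@ey)
k=(H[...,1]>100)&(abs(H[...,0].astype(int)-19)<7)&(abs(Y)<.05)&(Z>.115)&(Z<.18)&(X>-.08)&(X<.02)
h,e=np.histogram(X[k]*1000,bins=np.arange(-50,10,2)); print(h,'start -50'); print('Y',np.percentile(Y[k],[2,50,98]).round(4),'Z',np.percentile(Z[k],[2,98]).round(3))
k=(H[...,1]>100)&(abs(H[...,0].astype(int)-21)<7)&(abs(Y)<.04)&(Z>.055)&(Z<.09)&(X>0)
for q in(X,Y,Z): print('tin2',np.percentile(q[k],[5,50,95]).round(4))
E
```

```text
t 32.15 tcp [0.517  0.1136 0.1606] [0.    0.661 0.75  0.   ] F [ 0.3 -0.6 -1. ] op 0.06020260987918928 g 19.993524115998298 q [ 0.01  0.49  1.73 -0.    0.92 -0.12]
tcp caddy -0.025356972314766853 -0.0003757025952722333
[ 0  0  0  0  0 18 57 89 38  7  2  2  0  0  1  2  1  0  0  0  0  0  0  0
  0  0  0  0  0] start -50
Y [-0.0305 -0.0115  0.0283] Z [0.118 0.179]
tin2 [0.0249 0.0279 0.0445]
tin2 [-0.0302 -0.0219  0.0208]
tin2 [0.0561 0.0743 0.0856]
```

arm_command([
  [[0, -0.001, -0.02, 0], [0, -0.001, -0.045, 0], [0, -0.001, -0.06, 0], [0, -0.001, -0.07, 0], [0, -0.001, -0.08, 0]],
])

```text
time_s: 32.78
tcp_pos: [0.5171, 0.1137, 0.0803]
tcp_rot: [0.0, 0.661, 0.751, 0.0]
contact_force: [0.2, 0.2, -1.6]
opening: 0.06
grip_force: 20.0
```

arm_command([
  [[0, 0, -0.01, 0], [0, 0, -0.02, 0], [0, 0, -0.026, 0], [0, 0, -0.029, 0], [0, 0, -0.029, 0]],
])

```text
time_s: 33.4
tcp_pos: [0.5165, 0.1139, 0.0515]
tcp_rot: [-0.0, 0.66, 0.751, -0.0]
contact_force: [-0.0, -0.3, -2.6]
opening: 0.0599
grip_force: 20.0
```

arm_command([
  [[0, 0, 0, 0], [0, 0, 0, 0]],
])

```text
time_s: 33.65
tcp_pos: [0.5168, 0.1139, 0.0519]
tcp_rot: [0.0, 0.66, 0.751, 0.0]
contact_force: [1.0, -0.3, 0.4]
opening: 0.0598
grip_force: 20.0
```

arm_command([
  [[0, 0, 0, 0], [0, 0, 0, 0], [0, 0, 0, 0], [0, 0, 0.02, 0], [0, 0, 0.06, 0]],
], jaw=0.1)

```text
time_s: 34.28
tcp_pos: [0.5152, 0.1138, 0.1109]
tcp_rot: [-0.002, 0.66, 0.751, -0.001]
contact_force: [0.3, 0.7, -0.3]
opening: 0.0781
grip_force: 0.0
```

arm_command([
  [[0, -0.01, 0.05, 0], [0.02, -0.04, 0.1, 0], [0.05, -0.08, 0.14, 0], [0.08, -0.12, 0.14, 0], [0.11, -0.16, 0.14, 0]],
], jaw=0)

```text
time_s: 34.9
tcp_pos: [0.6276, -0.0474, 0.2528]
tcp_rot: [0.001, 0.66, 0.751, 0.001]
contact_force: [0.6, 0.0, 0.0]
opening: 0.0872
grip_force: 0.0
```

arm_command([
  [[0.03, -0.05, 0, 0], [0.056, -0.094, 0, 0], [0.056, -0.094, 0, 0], [0.056, -0.094, 0, 0], [0.056, -0.094, 0, 0]],
])

```text
time_s: 35.52
tcp_pos: [0.6818, -0.1385, 0.2516]
tcp_rot: [-0.001, 0.66, 0.751, -0.0]
contact_force: [0.5, 0.8, 0.5]
opening: 0.0869
grip_force: 0.0
```

```bash
python3 tin.py jigger .066 .078 w8.png
```

```text
t 35.52 tcp [ 0.6818 -0.1385  0.2516] [-0.001  0.66   0.751 -0.   ] F [0.5 0.8 0.5] op 0.08685136085298717 g 0.0 q [-0.36  0.6   1.2   0.    1.34 -0.49]
0.76 [0.4978, 0.2928] 1248 1235 [24. 16. 64.] [ 0.677  -0.0813  0.0723] (array([677. , -81.5]), array([37.2, 38. ]), 52.4)
0.63 [0.2848, 0.0695] 1679 148 [20. 13. 72.] [ 0.5429 -0.0154  0.0717] (array([537.8, -14.9]), array([25.8, 15.1]), 47.2)
```

View pics/w8.png

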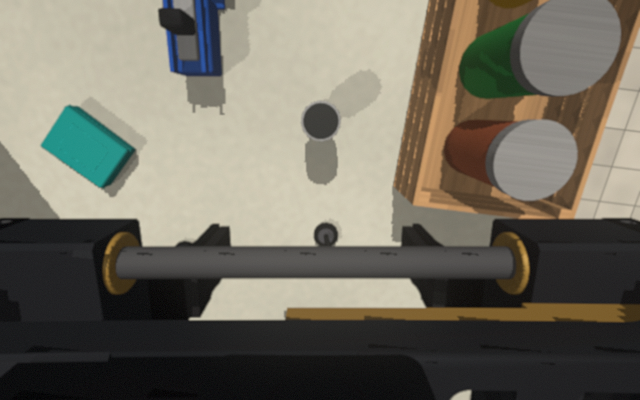

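Jigger at px (321,121) → (0.677,-0.0815). Check how close and how tall the crate is.

```bash
python3 - <<'E'
from h import *
m,p,d=cap('wrist'); P=cloud(m,d)
P=P[:215].reshape(-1,3); P=P[np.isfinite(P[:,0])]
for x0 in np.arange(.70,.86,.01):
    k=(P[:,0]>=x0)&(P[:,0]<x0+.01)&(P[:,1]>-.15)&(P[:,1]<.02)
    if k.sum(): print(round(x0,2),k.sum(),np.percentile(P[k,2],[50,99]).round(3))
E
```

```text
0.7 1236 [-0.     0.002]
0.71 1263 [-0.     0.002]
0.72 1247 [-0.     0.002]
0.73 1266 [-0.     0.002]
0.74 1248 [-0.     0.002]
0.75 1249 [-0.     0.002]
0.76 1255 [-0.     0.002]
0.77 5566 [0.047 0.091]
0.78 748 [0.09  0.091]
0.79 101 [0.09  0.091]
0.8 113 [0.088 0.091]
0.81 1137 [0.005 0.091]
0.82 6323 [0.079 0.131]
0.83 4296 [0.099 0.131]
0.84 3234 [0.129 0.131]
0.85 2758 [0.13  0.131]
0.86 2528 [0.13  0.132]
```

Crate wall is at x≥0.77 and 91 mm tall, so the gripper clears it as is. Pick the jigger by its upper cup.

arm_command([
  [[-0.005, 0.057, -0.05, 0], [-0.005, 0.057, -0.1, 0], [-0.005, 0.057, -0.15, 0], [-0.005, 0.057, -0.19, 0], [-0.005, 0.057, -0.2056, 0]],
])

```text
time_s: 36.3
tcp_pos: [0.6757, -0.0819, 0.0435]
tcp_rot: [-0.002, 0.66, 0.751, -0.001]
contact_force: [0.5, 0.0, 0.3]
opening: 0.0871
grip_force: 0.0
```

arm_command([
  [[0, 0, 0, 0], [0, 0, 0, 0], [0, 0, 0, 0], [0, 0, 0, 0], [0, 0, 0, 0]],
], jaw=1, squeeze=15)

```text
time_s: 36.92
tcp_pos: [0.6778, -0.0832, 0.0467]
tcp_rot: [0.0, 0.66, 0.751, 0.0]
contact_force: [-0.4, -0.8, 0.5]
opening: 0.0447
grip_force: 0.0
```

arm_command([
  [[0, 0, 0, 0], [0, 0, 0, 0], [0, 0, 0, 0]],
])

```text
time_s: 37.3
tcp_pos: [0.6778, -0.0832, 0.0463]
tcp_rot: [0.0, 0.66, 0.751, 0.0]
contact_force: [0.1, 0.3, 2.1]
opening: 0.0392
grip_force: 15.0
```

arm_command([
  [[0, 0, 0.04, 0], [0, 0, 0.08, 0], [-0.01, 0.01, 0.12, 0], [-0.05, 0.05, 0.12, 0], [-0.09, 0.09, 0.12, 0]],
])

```text
time_s: 37.92
tcp_pos: [0.5865, 0.0075, 0.1662]
tcp_rot: [0.0, 0.661, 0.75, 0.0]
contact_force: [-0.0, 1.0, -1.9]
opening: 0.0398
grip_force: 15.0
```

arm_command([
  [[-0.035, 0.035, 0, 0], [-0.066, 0.0632, 0, 0], [-0.066, 0.0632, 0, 0], [-0.066, 0.0632, 0, 0], [-0.066, 0.0632, -0.03, 0]],
])

```text
time_s: 38.55
tcp_pos: [0.5254, 0.0691, 0.1376]
tcp_rot: [0.003, 0.661, 0.751, 0.002]
contact_force: [-0.2, 0.4, -1.3]
opening: 0.0394
grip_force: 15.0
```

arm_command([
  [[0, 0, -0.03, 0], [0, 0, -0.06, 0], [0, 0, -0.075, 0], [0, 0, -0.082, 0], [0, 0, -0.0855, 0]],
])

```text
time_s: 39.17
tcp_pos: [0.5223, 0.0698, 0.0506]
tcp_rot: [0.0, 0.661, 0.751, 0.0]
contact_force: [0.1, 0.6, -0.8]
opening: 0.0394
grip_force: 15.0
```

arm_command([
  [[0, 0, 0, 0], [0, 0, 0, 0]],
])

```text
time_s: 39.42
tcp_pos: [0.5221, 0.0701, 0.0512]
tcp_rot: [0.001, 0.66, 0.751, 0.0]
contact_force: [0.8, 0.1, -0.5]
opening: 0.0393
grip_force: 15.0
```

```bash
python3 - <<'E'
from h import *
m,p,d=cap('scene','s9.png'); st()
cv2.imwrite('pics/s9c.png',cv2.resize(p[110:220,260:400,::-1],(764,600),interpolation=cv2.INTER_CUBIC))
E
```

```text
t 39.48 tcp [0.522  0.0701 0.0512] [0.001 0.66  0.751 0.   ] F [-0.5 -0.  -0.9] op 0.039300779799888504 g 14.999842772413103 q [-0.08  0.67  1.81 -0.    0.66 -0.21]
```

View pics/s9c.png

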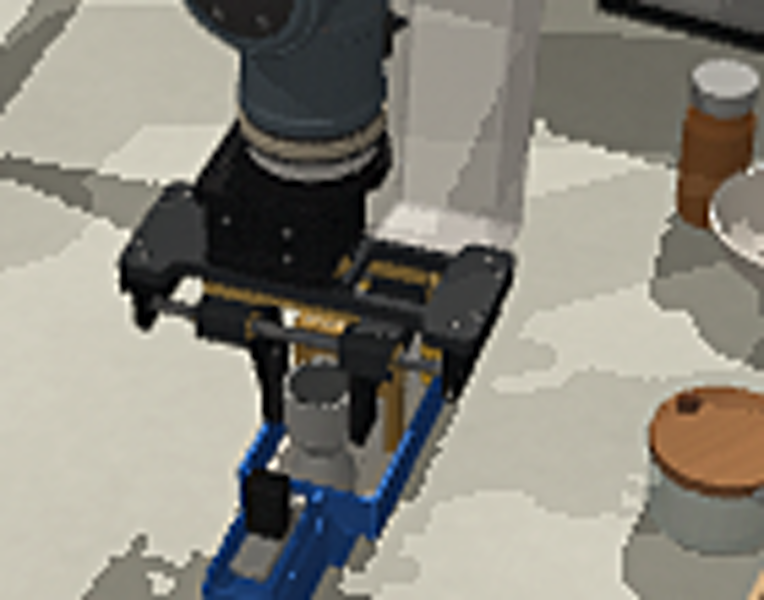

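arm_command([
  [[0, 0, -0.001, 0], [0, 0, -0.001, 0], [0, 0, -0.001, 0], [0, 0, 0, 0], [0, 0, 0.03, 0]],
], jaw=0.25)

```text
time_s: 40.1
tcp_pos: [0.5199, 0.0702, 0.0792]
tcp_rot: [-0.002, 0.66, 0.751, -0.002]
contact_force: [0.8, 0.4, -0.6]
opening: 0.0648
grip_force: 0.0
```

arm_command([
  [[0, 0, 0.06, 0], [0, 0, 0.12, 0], [0, 0, 0.18, 0], [0, 0, 0.24, 0], [0, -0.03, 0.28, 0]],
], jaw=0)

```text
time_s: 40.72
tcp_pos: [0.5219, 0.041, 0.364]
tcp_rot: [0.002, 0.659, 0.752, 0.001]
contact_force: [-0.2, -0.6, -0.5]
opening: 0.0869
grip_force: 0.0
```

arm_command([
  [[0, 0, 0, 0], [0, 0, 0, 0]],
])

```text
time_s: 40.98
tcp_pos: [0.5206, 0.0403, 0.3596]
tcp_rot: [-0.001, 0.661, 0.751, -0.0]
contact_force: [-0.7, -0.1, -0.4]
opening: 0.0872
grip_force: 0.0
```

```bash
python3 - <<'E'
from h import *
st(); m,p,d=cap('wrist'); P=cloud(m,d); H=hsv(p)
cv2.imwrite('pics/w10.png',cv2.resize(p[:220,220:420,::-1],(540,594),interpolation=cv2.INTER_CUBIC))
O=np.array([.5135,.1387]); ex=np.array([-.125,.992]); ey=np.array([-.992,-.125])
X=(P[...,:2]-O)@ex*1000; Y=(P[...,:2]-O)@ey*1000; Z=P[...,2]
in_=(abs(X)<98)&(abs(Y)<45)
for n,lo,hi,a,b in(('tin3',.078,.095,-42,-5),('tin2',.078,.095,20,60),('jig',.068,.084,-98,-45)):
    k=in_&(Z>lo)&(Z<hi)&(X>a)&(X<b); print(n,k.sum(),rect(np.stack([X[k],Y[k]],1)/1000),Z[k].max() if k.any() else 0)
# handle in world
k=(H[...,1]>110)&((H[...,0]<20)|(H[...,0]>172))&(P[...,1]>.3); k[215:]=0
print(k.sum(), np.median(P[k],0) if k.any() else '')
m,p,d=cap('top');P=cloud(m,d);H=hsv(p)
k=(H[...,1]>90)&((H[...,0]<20)|(H[...,0]>172))&(P[...,1]>.3)&(abs(P[...,0]-.49)<.06)
w=P[k];print(k.sum(),np.percentile(w,[5,50,95],axis=0).round(3))
E
```

```text
t 40.98 tcp [0.5206 0.0403 0.3596] [-0.001  0.661  0.751 -0.   ] F [-0.7 -0.1 -0.4] op 0.08716762992267382 g 0.0 q [-0.14  0.25  1.49  0.    1.4  -0.26]
tin3 848 (array([-23.1,   1.6]), array([20.6, 59.4]), 0.2) 0.08685756017469327
tin2 974 (array([38.3,  1. ]), array([22.4, 59.5]), 1.5) 0.08628416849750042
jig 724 (array([-67.2,   0.8]), array([38.8, 38.9]), 36.2) 0.07942051586736543
0 
49 [[0.473 0.346 0.176]
 [0.487 0.352 0.18 ]
 [0.504 0.359 0.183]]
```

View pics/w10.png

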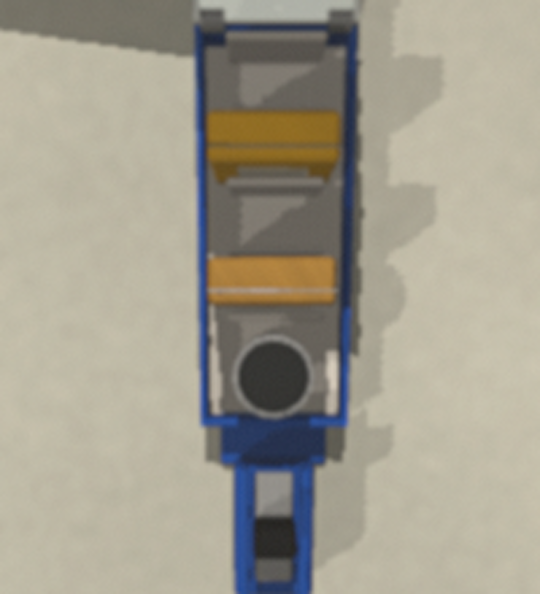

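Caddy view: yellow in slot 2 (px (273,135)), brass in slot 0 (272,280), jigger upright in the bay (273,377), and the bolt still drawn back. Return to the handle.

arm_command([
  [[-0.006, 0.06, 0, 0], [-0.012, 0.12, 0, 0], [-0.018, 0.18, 0, 0], [-0.025, 0.24, 0, 0], [-0.031, 0.3, 0, 0]],
])

```text
time_s: 41.7
tcp_pos: [0.4891, 0.3423, 0.3585]
tcp_rot: [-0.001, 0.66, 0.751, -0.002]
contact_force: [0.9, -0.9, 0.3]
opening: 0.0874
grip_force: 0.0
```

arm_command([
  [[-0.001, 0.0135, -0.02, 0], [-0.001, 0.0135, -0.08, 0], [-0.001, 0.0135, -0.14, 0], [-0.001, 0.0135, -0.18, 0], [-0.001, 0.0135, -0.2, 0]],
])

```text
time_s: 42.32
tcp_pos: [0.4863, 0.3528, 0.1557]
tcp_rot: [-0.002, 0.66, 0.751, -0.004]
contact_force: [0.4, 0.3, 0.7]
opening: 0.0871
grip_force: 0.0
```

arm_command([
  [[0, 0, 0, 0], [0, 0, 0, 0], [0, 0, 0, 0], [0, 0, 0, 0], [0, 0, 0, 0]],
], jaw=1, squeeze=25)

```text
time_s: 42.95
tcp_pos: [0.4898, 0.3537, 0.1612]
tcp_rot: [0.0, 0.66, 0.751, 0.001]
contact_force: [-0.6, 0.0, 0.1]
opening: 0.045
grip_force: 0.0
```

arm_command([
  [[0, 0, 0, 0], [0, 0, 0, 0], [0, 0, 0, 0], [0, 0, 0, 0]],
])

```text
time_s: 43.45
tcp_pos: [0.4885, 0.3538, 0.1605]
tcp_rot: [-0.001, 0.66, 0.751, -0.001]
contact_force: [-5.2, 1.2, 3.9]
opening: 0.0358
grip_force: 25.0
```

arm_command([
  [[0.0018, -0.015, 0.0109, 0], [0.0038, -0.031, 0.0203, 0], [0.0058, -0.0475, 0.028, 0], [0.008, -0.065, 0.0339, 0], [0.0102, -0.083, 0.0382, 0]],
])

```text
time_s: 44.08
tcp_pos: [0.499, 0.2712, 0.1992]
tcp_rot: [-0.001, 0.66, 0.751, 0.001]
contact_force: [-4.9, 2.8, 1.6]
opening: 0.0361
grip_force: 25.0
```

arm_command([
  [[0.0022, -0.0183, 0.0024, 0], [0.0045, -0.0366, 0.003, 0], [0.0067, -0.0549, 0.0017, 0], [0.009, -0.073, -0.0015, 0], [0.0112, -0.0907, -0.0064, 0]],
])

```text
time_s: 44.7
tcp_pos: [0.5107, 0.1788, 0.1935]
tcp_rot: [0.0, 0.66, 0.751, -0.0]
contact_force: [-4.2, -0.7, 6.5]
opening: 0.0357
grip_force: 25.0
```

arm_command([
  [[0.0021, -0.0172, -0.0067, 0], [0.0041, -0.0336, -0.0152, 0], [0.006, -0.049, -0.0252, 0], [0.0078, -0.0634, -0.0366, 0], [0.0094, -0.0767, -0.0495, 0]],
])

```text
time_s: 45.32
tcp_pos: [0.5206, 0.1006, 0.1433]
tcp_rot: [0.001, 0.66, 0.751, -0.001]
contact_force: [-2.4, -3.0, 4.4]
opening: 0.0358
grip_force: 25.0
```

arm_command([
  [[0.0007, -0.006, -0.007, 0], [0.0015, -0.0118, -0.0142, 0], [0.0021, -0.0173, -0.0217, 0], [0.0027, -0.0222, -0.0295, 0], [0.0027, -0.0222, -0.0295, 0]],
])

```text
time_s: 45.95
tcp_pos: [0.5235, 0.078, 0.1129]
tcp_rot: [0.002, 0.66, 0.751, -0.002]
contact_force: [-2.2, -6.4, 2.2]
opening: 0.0356
grip_force: 25.0
```

```bash
python3 -c "
from h import *
st()"
```

```text
t 45.95 tcp [0.5235 0.078  0.1129] [ 0.002  0.66   0.751 -0.002] F [-2.2 -6.4  2.2] op 0.03561335889851051 g 24.998756675049663 q [-0.06  0.56  1.77 -0.01  0.81 -0.19]
```

arm_command([
  [[0, -0.001, -0.002, 0], [0, -0.001, -0.004, 0], [0, -0.001, -0.006, 0], [0, -0.001, -0.006, 0]],
])

```text
time_s: 46.45
tcp_pos: [0.5237, 0.077, 0.1107]
tcp_rot: [0.003, 0.659, 0.752, -0.001]
contact_force: [-7.5, -7.5, 26.2]
opening: 0.0356
grip_force: 25.0
```

```bash
python3 - <<'E'
from h import *
st(); m,p,d=cap('scene'); P=cloud(m,d)
O=np.array([.5135,.1387]); ex=np.array([-.125,.992]); ey=np.array([-.992,-.125])
X=(P[...,:2]-O)@ex*1000; Y=(P[...,:2]-O)@ey*1000; Z=P[...,2]*1000
for a in range(-100,100,20):
    k=(X>a)&(X<a+20)&(abs(Y)<36)&(Z>80)&(Z<110)
    if k.sum()>5: print(a+10,k.sum(),np.median(Z[k]).round(1))
cv2.imwrite('pics/s11.png',cv2.resize(p[110:220,260:400,::-1],(764,600),interpolation=cv2.INTER_CUBIC))
E
```

```text
t 46.45 tcp [0.5237 0.077  0.1107] [ 0.003  0.659  0.752 -0.001] F [-7.5 -7.5 26.2] op 0.03563489437233963 g 24.999778387136757 q [-0.06  0.57  1.77 -0.01  0.8  -0.19]
-90 199 97.4
-70 118 98.9
-50 49 98.8
-30 26 99.1
-10 66 99.1
10 44 98.8
30 23 99.2
50 8 99.0
```

View pics/s11.png

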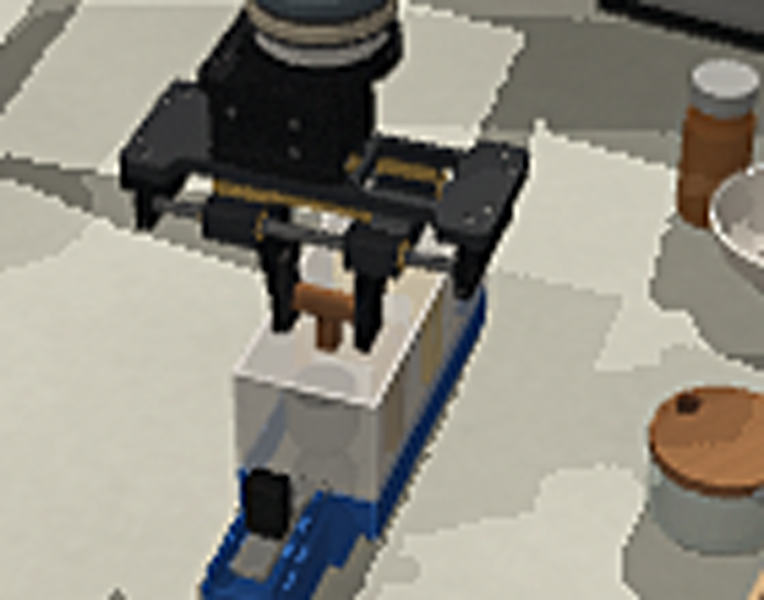

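The hood is shut: its top plate reads 99 mm all along and the bolt knob is still back at px (267,505). Release, rise, and measure the knob.

arm_command([
  [[0, 0, 0.005, 0], [0, 0, 0.005, 0], [0, 0, 0.005, 0], [0, 0, 0.005, 0], [0, 0, 0.005, 0]],
], jaw=0)

```text
time_s: 47.12
tcp_pos: [0.523, 0.0801, 0.1119]
tcp_rot: [-0.0, 0.66, 0.751, -0.0]
contact_force: [-0.4, -0.5, 0.5]
opening: 0.0778
grip_force: 0.0
```

arm_command([
  [[0, 0, 0.03, 0], [0, 0, 0.07, 0], [0, -0.04, 0.12, 0], [0.005, -0.09, 0.15, 0], [0.01, -0.14, 0.15, 0]],
])

```text
time_s: 47.75
tcp_pos: [0.535, -0.0616, 0.2655]
tcp_rot: [0.003, 0.66, 0.751, 0.001]
contact_force: [0.8, 0.1, -0.3]
opening: 0.0867
grip_force: 0.0
```

arm_command([
  [[0, 0, 0, 0], [0, 0, 0, 0]],
])

```text
time_s: 48.0
tcp_pos: [0.5324, -0.0595, 0.2617]
tcp_rot: [-0.001, 0.661, 0.751, -0.0]
contact_force: [-0.4, 0.5, -1.7]
opening: 0.0871
grip_force: 0.0
```

```bash
python3 - <<'E'
from h import *
st(); m,p,d=cap('wrist','w12.png'); P=cloud(m,d)
O=np.array([.5135,.1387]); ex=np.array([-.125,.992]); ey=np.array([-.992,-.125])
X=(P[...,:2]-O)@ex*1000; Y=(P[...,:2]-O)@ey*1000; Z=P[...,2]*1000
k=(X>-195)&(X<-102)&(abs(Y)<25)&(Z>76)&(Z<90); k[215:]=0
print(k.sum(),rect(np.stack([X[k],Y[k]],1)/1000),np.median(P[k],0).round(4))
for a in range(-95,100,25):
    k=(X>a)&(X<a+25)&(abs(Y)<36)&(Z>85)&(Z<110); k[215:]=0
    if k.sum()>5: print(a,k.sum(),np.median(Z[k]).round(1))
E
```

```text
t 48.0 tcp [ 0.5324 -0.0595  0.2617] [-0.001  0.661  0.751 -0.   ] F [-0.4  0.5 -1.7] op 0.08705326182464936 g 0.0 q [-0.32  0.36  1.61  0.    1.17 -0.45]
354 (array([-150.1,   -0.8]), array([15.8, 21.1]), 0.1) [ 0.5326 -0.0099  0.0826]
-95 2415 99.0
-70 1631 98.8
-45 480 98.9
```

arm_command([
  [[0, 0.0495, -0.03, 0], [0, 0.0495, -0.09, 0], [0, 0.0495, -0.14, 0], [0, 0.0495, -0.185, 0], [0, 0.0495, -0.205, 0]],
])

```text
time_s: 48.68
tcp_pos: [0.5307, -0.0082, 0.0544]
tcp_rot: [-0.003, 0.659, 0.752, -0.001]
contact_force: [-0.5, -0.4, 0.6]
opening: 0.0872
grip_force: 0.0
```

arm_command([
  [[0, 0, 0, 0], [0, 0, 0, 0], [0, 0, 0, 0], [0, 0, 0, 0], [0, 0, 0, 0]],
], jaw=1, squeeze=15)

```text
time_s: 49.3
tcp_pos: [0.5334, -0.0106, 0.0579]
tcp_rot: [0.001, 0.66, 0.751, 0.0]
contact_force: [-0.5, -0.3, -0.1]
opening: 0.0447
grip_force: 0.0
```

arm_command([
  [[0, 0, 0, 0], [0, 0, 0, 0], [0, 0, 0, 0], [0, 0, 0, 0], [0, 0, 0, 0]],
])

```text
time_s: 49.92
tcp_pos: [0.5346, -0.0106, 0.0575]
tcp_rot: [0.001, 0.661, 0.751, 0.001]
contact_force: [5.7, 1.4, -1.7]
opening: 0.0215
grip_force: 15.0
```

arm_command([
  [[-0.0008, 0.006, 0, 0], [-0.0015, 0.012, 0, 0], [-0.0022, 0.018, 0, 0], [-0.003, 0.024, 0, 0], [-0.0033, 0.026, 0, 0]],
])

```text
time_s: 50.55
tcp_pos: [0.5319, 0.0114, 0.0575]
tcp_rot: [0.004, 0.659, 0.752, -0.002]
contact_force: [3.7, -18.3, -4.2]
opening: 0.022
grip_force: 15.0
```

arm_command([
  [[0, 0, 0, 0], [-0.0002, 0.001, 0, 0], [-0.0002, 0.001, 0, 0]],
])

```text
time_s: 50.92
tcp_pos: [0.5319, 0.0114, 0.0575]
tcp_rot: [0.004, 0.659, 0.752, -0.002]
contact_force: [3.8, -17.8, -4.1]
opening: 0.0218
grip_force: 15.0
```

arm_command([
  [[0, -0.003, 0, 0], [0, -0.003, 0, 0], [0, -0.003, 0, 0], [0, -0.003, 0.01, 0], [0, -0.003, 0.05, 0]],
], jaw=0)

```text
time_s: 51.55
tcp_pos: [0.5275, 0.0142, 0.1065]
tcp_rot: [-0.003, 0.66, 0.751, -0.002]
contact_force: [0.7, 0.7, -0.1]
opening: 0.064
grip_force: 0.0
```

arm_command([
  [[0, 0, 0.05, 0], [0, 0, 0.1, 0], [0, -0.04, 0.145, 0], [0, -0.065, 0.15, 0], [0, -0.065, 0.15, 0]],
])

```text
time_s: 52.18
tcp_pos: [0.5297, -0.0525, 0.2588]
tcp_rot: [0.001, 0.661, 0.75, 0.0]
contact_force: [-0.5, 0.4, -0.6]
opening: 0.0867
grip_force: 0.0
```

```bash
python3 - <<'E'
from h import *
st(); m,p,d=cap('wrist','w13.png'); P=cloud(m,d)
cv2.imwrite('pics/w13c.png',cv2.resize(p[:220,220:420,::-1],(540,594),interpolation=cv2.INTER_CUBIC))
O=np.array([.5135,.1387]); ex=np.array([-.125,.992]); ey=np.array([-.992,-.125])
X=(P[...,:2]-O)@ex*1000; Y=(P[...,:2]-O)@ey*1000; Z=P[...,2]*1000
k=(X>-195)&(X<-102)&(abs(Y)<25)&(Z>76)&(Z<90); k[215:]=0
print(k.sum(),rect(np.stack([X[k],Y[k]],1)/1000),np.median(P[k],0).round(4))
for a in range(-95,100,25):
    k=(X>a)&(X<a+25)&(abs(Y)<36)&(Z>85)&(Z<110); k[215:]=0
    if k.sum()>5: print(a,k.sum(),np.median(Z[k]).round(1))
E
```

```text
t 52.17 tcp [ 0.5297 -0.0525  0.2588] [0.001 0.661 0.75  0.   ] F [-0.5  0.4 -0.6] op 0.0866525871351067 g 0.0 q [-0.31  0.36  1.62 -0.    1.16 -0.43]
364 (array([-128.7,   -0.4]), array([15.2, 20.6]), 0.1) [0.5299 0.0111 0.0826]
-95 2428 99.0
-70 1627 98.9
-45 1179 98.9
```

View pics/w13c.png

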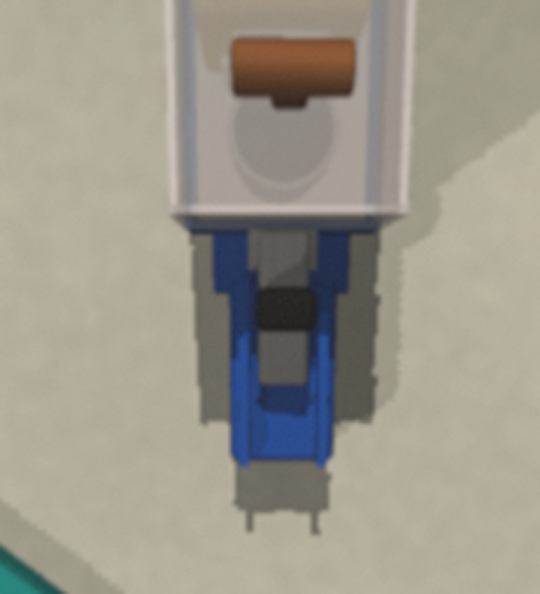

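The bolt knob is at px (287,308), having moved 21.4 mm with the hood still flat. Push from behind with closed fingers to make sure it is fully home.

arm_command([
  [[0.003, 0.0374, 0, 0], [0.003, 0.0374, 0, 0], [0.003, 0.0374, -0.06, 0], [0.003, 0.0374, -0.1, 0], [0.003, 0.0374, -0.1, 0]],
], jaw=1)

```text
time_s: 52.85
tcp_pos: [0.5293, -0.013, 0.1542]
tcp_rot: [-0.004, 0.66, 0.751, -0.002]
contact_force: [-0.3, -1.0, 0.5]
opening: 0.0451
grip_force: 0.0
```

arm_command([
  [[0, 0, 0, 0], [0, 0, -0.03, 0], [0, 0, -0.06, 0], [0, 0, -0.09, 0], [0, 0, -0.099, 0]],
])

```text
time_s: 53.48
tcp_pos: [0.5332, -0.0142, 0.0587]
tcp_rot: [0.0, 0.66, 0.751, 0.0]
contact_force: [-1.8, 0.5, -0.1]
opening: 0.0017
grip_force: 0.0
```

arm_command([
  [[-0.0005, 0.004, 0, 0], [-0.001, 0.007, 0, 0], [-0.0012, 0.009, 0, 0], [-0.0014, 0.011, 0, 0], [-0.0014, 0.011, 0, 0]],
])

```text
time_s: 54.1
tcp_pos: [0.533, -0.0075, 0.0599]
tcp_rot: [0.004, 0.659, 0.752, -0.002]
contact_force: [-3.1, -16.9, -1.1]
opening: 0.0008
grip_force: 8.0
```

arm_command([
  [[-0.0001, 0.001, 0, 0], [-0.0002, 0.002, 0, 0], [-0.0003, 0.003, 0, 0], [-0.0004, 0.0035, 0, 0], [-0.0004, 0.0035, 0, 0]],
])

```text
time_s: 54.72
tcp_pos: [0.533, -0.0072, 0.06]
tcp_rot: [0.006, 0.658, 0.753, -0.003]
contact_force: [-2.6, -27.8, -1.6]
opening: 0.0003
grip_force: 13.5
```

The knob doesn't move under 28 N: it is at its stop. Back off, rise clear, and check.

arm_command([
  [[0.001, -0.01, 0, 0], [0.002, -0.02, 0, 0], [0.002, -0.02, 0.04, 0], [0.002, -0.02, 0.09, 0], [0.002, -0.02, 0.14, 0]],
])

```text
time_s: 55.35
tcp_pos: [0.5325, -0.019, 0.2001]
tcp_rot: [-0.0, 0.66, 0.751, 0.0]
contact_force: [0.1, -0.6, -1.2]
opening: 0.0009
grip_force: 0.0
```

arm_command([
  [[0, -0.02, 0.05, 0], [0, -0.04, 0.05, 0], [0, -0.04, 0.05, 0], [0, -0.04, 0.05, 0]],
])

```text
time_s: 55.85
tcp_pos: [0.5314, -0.0588, 0.2467]
tcp_rot: [-0.002, 0.661, 0.751, -0.001]
contact_force: [1.3, 0.5, 0.7]
opening: 0.0003
grip_force: 0.0
```

```bash
python3 - <<'E'
from h import *
st()
O=np.array([.5135,.1387]); ex=np.array([-.125,.992]); ey=np.array([-.992,-.125])
m,p,d=cap('wrist'); P=cloud(m,d)
X=(P[...,:2]-O)@ex*1000; Y=(P[...,:2]-O)@ey*1000; Z=P[...,2]*1000
k=(X>-195)&(X<-102)&(abs(Y)<25)&(Z>76)&(Z<90); k[215:]=0
print(k.sum(),rect(np.stack([X[k],Y[k]],1)/1000))
for a in range(-95,100,25):
    k=(X>a)&(X<a+25)&(abs(Y)<36)&(Z>85)&(Z<110); k[215:]=0
    if k.sum()>5: print(a,k.sum(),np.median(Z[k]).round(1))
m,p,d=cap('scene')
cv2.imwrite('pics/s14.png',cv2.resize(p[110:220,260:400,::-1],(764,600),interpolation=cv2.INTER_CUBIC))
E
```

```text
t 55.85 tcp [ 0.5314 -0.0588  0.2467] [-0.002  0.661  0.751 -0.001] F [1.3 0.5 0.7] op 0.0003140638836409339 g 0.0 q [-0.32  0.38  1.63  0.    1.14 -0.45]
399 (array([-128.5,   -0.4]), array([15.5, 20.8]), 0.2)
-95 2658 99.0
-70 1805 98.9
-45 140 98.8
```

```bash
python3 -c "
from bench import bot
print(bot.job_done())"
```

```text
the job is handed in; nothing more can be done
None
```

I handed the job in at about 56 s. The yellow tin (tin2) stands in slot 2, the brass tin (tin3) in slot 0 and the jigger in the bay; the hood is shut and the bolt is against its stop after 21.6 mm of measured travel. The hand-in did not report a verdict.

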